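# Assemble a battery module: cells, wedge, links, hold-down bar

## Task

Build up the battery module in the steel cradle: stand all the cells in it side by side, then push the wooden wedge, slope to slope, down between the last cell and the cradle's sloping end until the row is locked tight with no gaps. Next lay every copper link there is flat across the joint between two neighbouring cells, centred on the joint in a channel of the cell tops, and last set the hold-down bar along the top, resting on both ends of the cradle between the lugs. Keep the cells upright and leave the meter, bottle and brush alone.

Things in the scene. Friction and masses are not known exactly. Their poses are not given: they have to be found in the camera images.
- cradle: steel cradle fixed to the bench, 80 (x; 112 with foot flanges) x 212 (y) mm; the row of cells runs along its y. Origin: centre of the underside. Slippery floor at z = 8 mm. Low side rails: inner faces x = +-34 mm, tops z = 30 mm. End plates 72 mm wide in x, tops z = 98 mm: the plain upright one at -y, the sloping one at +y.
- row_start (a point): on the cradle's floor at the foot of the plain end plate's inner face (cradle x = 0, y = -86, z = 8 mm), axes as the cradle's. Three packed cells fill 132 mm from here towards +y; the joints between them are 44 and 88 mm from here, and cell tops are 65 mm above it.
- wedge_home (a point): where the wedge's origin comes when the row is tight (cradle x = 0, y = 58, z = 16 mm; 8 mm above the floor), axes as the cradle's. At this height the sloping end's inner face is 12 mm to +y; it leans outward 11 degrees, so the gap is wider above. Each 1 mm of gap left in the row holds the wedge 5 mm higher.
- bar_seat (a point): centre of the bar's underside when fitted (cradle x = y = 0, z = 98 mm), axes as the cradle's. The bar lies along y and bears on the flat end plate tops, 86 to 96 mm either way along y; on each, two lugs 10 mm high leave 36 mm between them (x = -18 to 18 mm).
- cell1: white battery cell, one of three alike: upright block 64 (its x) x 44 (its y) x 65 mm. On the 65 mm high top face three ribs, 5 mm high, run along y at x = -30.5, 0 and 30.5 mm, leaving two open channels 27 mm wide, centred on x = -15.5 and 15.5 mm. Origin: centre of the underside. Half-turn symmetric, about 300 g, grip across x.
- cell2: white battery cell, one of three alike: upright block 64 (its x) x 44 (its y) x 65 mm. On the 65 mm high top face three ribs, 5 mm high, run along y at x = -30.5, 0 and 30.5 mm, leaving two open channels 27 mm wide, centred on x = -15.5 and 15.5 mm. Origin: centre of the underside. Half-turn symmetric, about 300 g, grip across x.
- cell3: white battery cell, one of three alike: upright block 64 (its x) x 44 (its y) x 65 mm. On the 65 mm high top face three ribs, 5 mm high, run along y at x = -30.5, 0 and 30.5 mm, leaving two open channels 27 mm wide, centred on x = -15.5 and 15.5 mm. Origin: centre of the underside. Half-turn symmetric, about 300 g, grip across x.
- wedge: plain wooden wedge standing on its thin end, 60 (its x) x 62 mm high, 24 mm thick (y) below, 36 mm on top: the -y face (y = -12 mm) is upright and goes against the last cell; the +y face slopes 11 degrees and goes against the cradle's sloping end. Origin: centre of the underside. Grip across x. 120 g; slides easily (friction about 0.4): some 10 to 15 N on its top drives it home.
- link1: copper link: flat strap 21 (its x) x 38 (its y) x 4 mm; a black block 16 (x) x 12 (y) mm in its middle rises 18 mm above the strap (top 22 mm above the underside); pinch the block across y. Origin: centre of the underside. Ends alike. 40 g. May be absent (None at the start).
- link2: copper link: flat strap 21 (its x) x 38 (its y) x 4 mm; a black block 16 (x) x 12 (y) mm in its middle rises 18 mm above the strap (top 22 mm above the underside); pinch the block across y. Origin: centre of the underside. Ends alike. 40 g. May be absent (None at the start).
- link3: copper link: flat strap 21 (its x) x 38 (its y) x 4 mm; a black block 16 (x) x 12 (y) mm in its middle rises 18 mm above the strap (top 22 mm above the underside); pinch the block across y. Origin: centre of the underside. Ends alike. 40 g. May be absent (None at the start).
- link4: copper link: flat strap 21 (its x) x 38 (its y) x 4 mm; a black block 16 (x) x 12 (y) mm in its middle rises 18 mm above the strap (top 22 mm above the underside); pinch the block across y. Origin: centre of the underside. Ends alike. 40 g. May be absent (None at the start).
- bar: aluminium hold-down bar 30 (its x) x 206 (its y) x 6 mm; a black handle block 16 (x) x 40 (y) mm on its middle stands 26 mm high (top 32 mm above the underside). Origin: centre of the underside. About 150 g. Fitted, it covers the inner edges of the link blocks, passing 3 mm above them.
- meter: bystander: yellow multimeter 150 x 75 x 32 mm lying beyond the cradle; origin: centre of the underside
- bottle: bystander: clear bottle 60 mm across, 130 mm high; origin: centre of the underside
- brush: bystander: hand brush lying on the bench; origin: underside, near its middle

How it is judged:
By the outcome, as a careful person would: the job done as asked, in the order asked, and still so for the second after the job is handed in, with the robot touching nothing.
Of link1, link2, link3, link4 only 2 to 4 are there at a start; the rules pass over those that are not, and their reading is None.
At some moment in a run one of link1, link2, link3, link4, bar may be knocked a few centimetres aside while the robot is not near it.
It also fails if it takes over 210 s, if anything falls off the work surface, if the arm or the gripper's body presses on something with over 40 N, if the wrist force passes 120 N, or if a joint passes its speed limit or range.

## Robot

A 6-joint arm with a two-finger parallel gripper is mounted at the origin on the work surface. World frame = base frame: x ahead of the robot, y to its left, z up, the work surface at z = 0. Lengths are in mm, angles in rad, forces in N, time in s.
With the tool pointing down it reaches from about 350 to 725 mm from the base axis. Payload 4.3 kg.
Tool frame: the origin (TCP) lies on the mounting face of the last link; the fingertips stand 173 mm ahead of it and the grasp point (between the pads) lies 155 mm ahead of it; z points along the fingers, x is the direction in which the jaws open and shut, and the axes are right-handed (so a half turn about z gives the same grasp; the last joint's range is limited). The gripper opens to 85 mm and grips with 20 to 120 N. Pads are 22 mm wide; open, the fingers measure 114 mm over their backs; the gripper's body (76 mm by 85 mm) begins 54 mm behind the grasp point. The pads swing forward as they close: fully open they stand 13 mm farther back than shut.
Start: joints at [1.088, 0.377, 0.081, 1.274, 0, 1.46], TCP at [209.431, 535.525, 404.729] pointing down, gripper open.
Joint ranges: [-2.72, 2.72], [-0.84, 1.66], [-1.02, 1.22], [-1.77, 2.12], [-1.37, 1.28], [-3.14, 3.14]. Speed limits (rad/s): [2.57, 2.57, 3.14, 3.14, 3.14, 3.14].

## Interface

Orientations are given as a rotation vector (axis times angle).
In Python, from plant import manip gives the robot as it stands.
- The arm moves only by the shell command python3 -m crank 'ROWS'. ROWS is JSON, one flat list of numbers, 5 for each row, row after row: the closure, from 0 (fully open) to 1 (shut), then the shift along the tool's x, y, z in m, then the turn about the tool's z in rad. In form: [claw, tx, ty, tz, spin, claw, tx, ty, tz, spin, ...]. A call has exactly 8 rows; each row is the pose to reach, as a shift and turn from the pose commanded when the call began, along the tool's axes at that moment; what a row does not reach only later rows make up. A row lasts 1/12 s, in which the tool goes at most 41.7 mm and 7.16 degrees, less where a joint would pass 70% of its speed; a pose out of reach is approached as far as the arm can. A call with a gripper value outside its range is refused whole. The fingers move at their own pace and stop on an object; the grip force is fixed at half the most. Time passes only in rows, so rows that repeat a pose let the fingers close, or fill a call up. It gives the time, the measured TCP pose, the force and the opening at its end, in the units of the state.
- manip.sense(): the state, without advancing time (a new reading comes with each control period).
- manip.camera(name): name is "scene" or "side" or "wrist"; returns the picture (384x512x3 uint8, red, green, blue); there is no depth.
- manip.camera_model(name): a dict with "K" (3x3 intrinsics, pixels), "world_from_camera" (4x4, takes a point from camera to world coordinates). Camera axes: x right, y up, looking along -z (the intrinsics and any distortion apply to the point x, -y, -z); pixel columns grow to the right and rows downward; lengths in mm; the calibration is good to about 2 mm. The wrist camera is an equidistant fisheye: a pixel r from the principal point sees the ray r / f radians off the axis. A picture is of the moment at which its call begins: read the wrist's pose just before it. camera_model takes no time and is no camera call; for the wrist camera it gives the pose at the moment of the call.
- manip.finish_job(): hands the job in, once; it reports no verdict.
The state is a dict: "time": time; "joint_positions": joint angles; "joint_vel": joint speeds; "joint_torque": joint torques, N m; "tool_pos": TCP position; "eef_rot": TCP orientation; "ft_force": force on the tool from outside, world axes, zero at the start; "torque": the same for the moment, N m; "grip_width": opening from 0.0 (shut) to 1.0 (fully open).
Only numpy, scipy, OpenCV 4.12 (cv2) and the standard library are available. Lean on these libraries where they do the work, as an engineer would, in place of code of your own. Each camera call takes 0.05 s, during which the arm holds its last target.

## Working session

There is one attempt and no reset: what is moved stays moved. The work goes in short steps, Python scripts to look and compute and a shell command to move; the robot and the scene stay as the last step left them, time stands still between calls to the robot, and variables do not carry over. Pictures are saved under pics/ and viewed, and the job is handed in when it is done.

```bash
ls; mkdir -p pics; python3 - <<'E'
from plant import manip
import cv2,numpy as np
np.set_printoptions(suppress=True,precision=4)
print(manip.sense())
for n in ["scene","side","wrist"]:
    m=manip.camera_model(n); print(n,np.array(m["K"]),np.array(m["world_from_camera"]),[k for k in m])
    cv2.imwrite(f"pics/{n}0.png",manip.camera(n)[:,:,::-1])
E
```

```text
pics
{'time': 0.0, 'joint_positions': array([ 1.0877,  0.3781,  0.0796,  1.2744, -0.    ,  1.4605]), 'joint_vel': array([-0.0013,  0.0008, -0.0012, -0.0006, -0.0006,  0.0001]), 'joint_torque': array([ -0.0007, -46.3606,  26.9874,   0.0208,  -0.0002,   0.    ]), 'tool_pos': array([209.2805, 535.2413, 403.7643]), 'eef_rot': array([ 2.5938,  1.7708, -0.0028]), 'ft_force': array([ 0.3325, -0.326 ,  0.3477]), 'torque': array([-0.0358, -0.0087,  0.0203]), 'grip_width': 0.9983446969703225}
scene [[439.3178   0.     262.682 ]
 [  0.     439.3178 191.8743]
 [  0.       0.       1.    ]] [[  -0.3335   -0.6091    0.7196 1529.4062]
 [   0.9426   -0.2002    0.2673  375.4274]
 [  -0.0188    0.7674    0.6409  973.7739]
 [   0.        0.        0.        1.    ]] ['K', 'world_from_camera']
side [[402.1729   0.     250.8821]
 [  0.     402.1729 185.3836]
 [  0.       0.       1.    ]] [[ -0.9914   0.1027  -0.0816 414.9131]
 [ -0.1306  -0.7113   0.6907 722.48  ]
 [  0.0129   0.6954   0.7185 823.0154]
 [  0.       0.       0.       1.    ]] ['K', 'world_from_camera']
wrist [[297.3186   0.     252.1311]
 [  0.     297.3186 188.852 ]
 [  0.       0.       1.    ]] [[  0.3644  -0.8853  -0.2888 133.9481]
 [  0.9312   0.3456   0.1156 563.9283]
 [ -0.0026  -0.3111   0.9504 372.1794]
 [  0.       0.       0.       1.    ]] ['K', 'world_from_camera']
```

View pics/scene0.png

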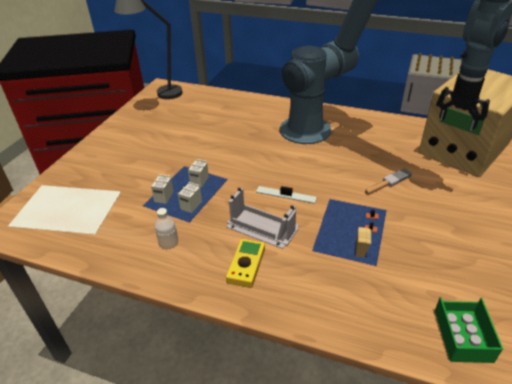

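View pics/side0.png

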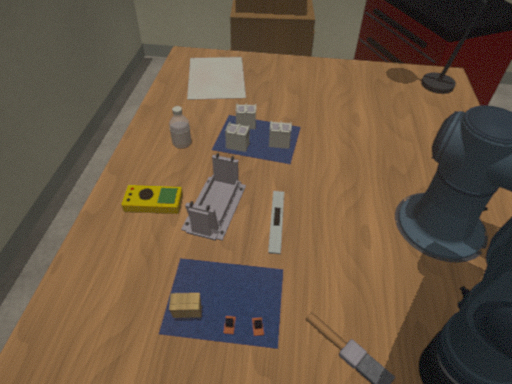

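View pics/wrist0.png

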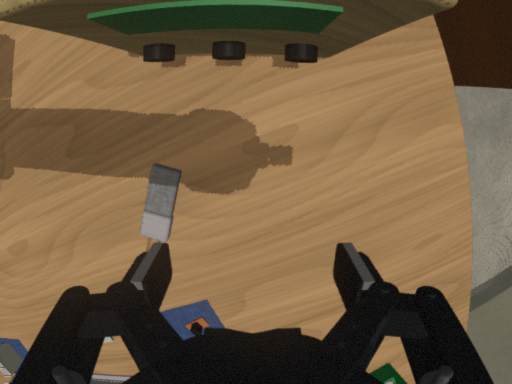

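```bash
cat > h.py <<'E'
from plant import manip
import cv2,numpy as np
from scipy.spatial.transform import Rotation as R
np.set_printoptions(suppress=True,precision=4)
def ray(n,u,v,m=None):
    m=m or manip.camera_model(n);K=np.array(m["K"]);T=np.array(m["world_from_camera"])
    x=(u-K[0,2])/K[0,0];y=(v-K[1,2])/K[1,1]
    if n=="wrist":
        r=np.hypot(x,y);s=np.sin(r)/max(r,1e-9);d=np.array([x*s,y*s,np.cos(r)])
    else: d=np.array([x,y,1.])
    d=T[:3,:3]@(d*[1,-1,-1]);return T[:3,3],d/np.linalg.norm(d)
def onz(n,u,v,z,m=None):
    o,d=ray(n,u,v,m);return o+d*(z-o[2])/d[2]
def proj(n,P,m=None):
    m=m or manip.camera_model(n);K=np.array(m["K"]);T=np.array(m["world_from_camera"])
    P=np.atleast_2d(P);p=(P-T[:3,3])@T[:3,:3]*[1,-1,-1]
    if n=="wrist":
        rr=np.hypot(p[:,0],p[:,1]);th=np.arctan2(rr,p[:,2]);q=p[:,:2]*(th/np.maximum(rr,1e-9))[:,None]
    else: q=p[:,:2]/p[:,2:3]
    return q*K[0,0]+K[:2,2]
def crop(n,box,k,name,im=None):
    im=manip.camera(n) if im is None else im
    x0,y0,x1,y1=box
    c=cv2.resize(im[y0:y1,x0:x1],None,fx=k,fy=k,interpolation=cv2.INTER_CUBIC)[:,:,::-1].copy()
    for x in range((x0+9)//10*10,x1,10):
        cv2.line(c,((x-x0)*k,0),((x-x0)*k,6 if x%50 else 14),(0,0,255),1)
        if x%20==0: cv2.putText(c,str(x),((x-x0)*k,24),0,.35,(0,0,255),1)
    for y in range((y0+9)//10*10,y1,10):
        cv2.line(c,(0,(y-y0)*k),(6,(y-y0)*k),(0,0,255),1)
        if y%20==0: cv2.putText(c,str(y),(8,(y-y0)*k+4),0,.35,(0,0,255),1)
    cv2.imwrite("pics/"+name+".png",c)
E
python3 - <<'E'
from h import *
im=cv2.imread("pics/scene0.png")[:,:,::-1]
crop("scene",(140,150,300,270),5,"sA",im);crop("scene",(240,160,400,280),5,"sB",im)
im=cv2.imread("pics/side0.png")[:,:,::-1]
crop("side",(170,95,310,200),5,"dA",im);crop("side",(120,150,300,255),4,"dB",im);crop("side",(160,255,300,350),5,"dC",im)
E
```

```text
(no output)
```

View pics/sA.png

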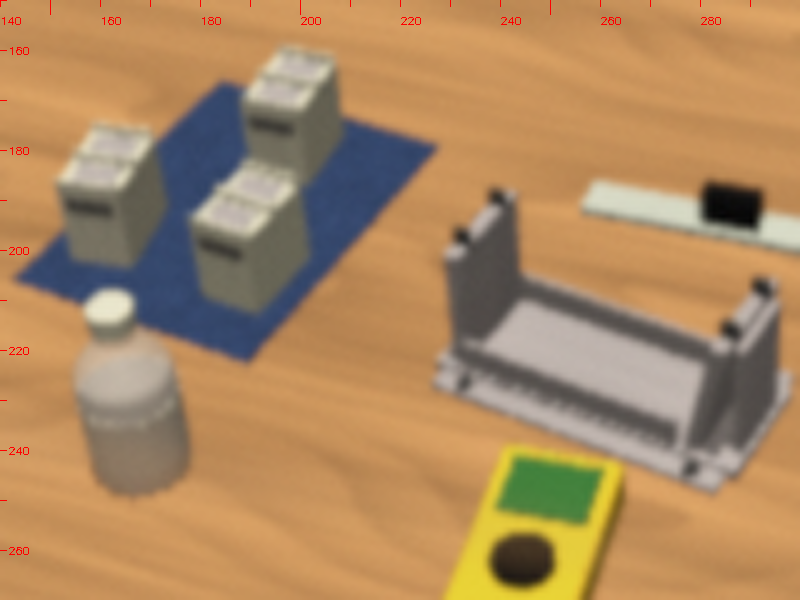

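View pics/sB.png

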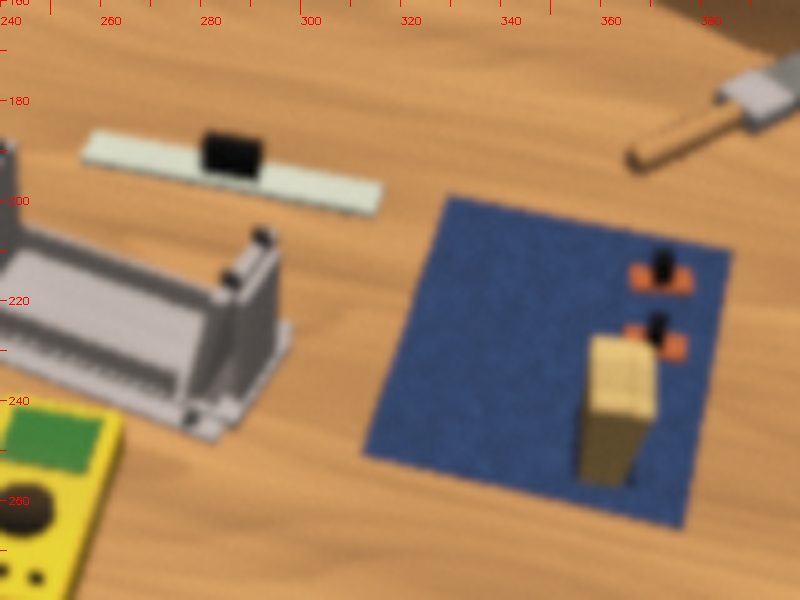

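View pics/dA.png

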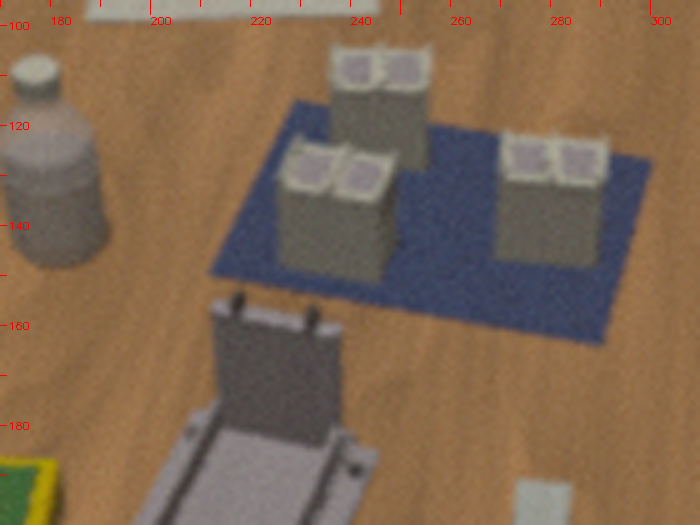

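View pics/dB.png

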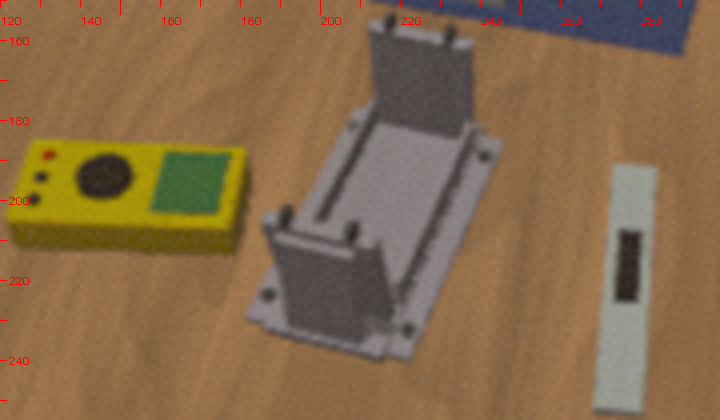

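View pics/dC.png

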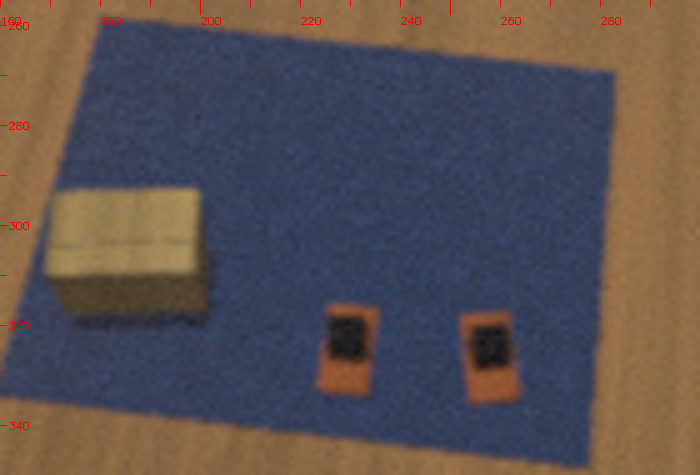

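```bash
cat > fit.py <<'E'
from h import *
from scipy.optimize import least_squares
def fit(obs,x0,free_z=False):
    # obs: list of (cam,local xyz,(u,v))
    ms={c:manip.camera_model(c) for c in {o[0] for o in obs}}
    def f(p):
        Rz=R.from_euler('z',p[2]).as_matrix();r=[]
        for c,l,uv in obs: r+=list(proj(c,Rz@np.array(l,float)+[p[0],p[1],0],ms[c])[0]-uv)
        return r
    s=least_squares(f,x0,loss='soft_l1');return s.x,np.array(f(s.x)).reshape(-1,2)
S,D="scene","side"
def blk(hx,hy,z,d): # d: dict key cam+corner
    return [(c,(sx*hx,sy*hy,zz),uv) for (c,sx,sy,zz),uv in d.items()]
if __name__=="__main__":
    cr=[(S,(22,-91,108),(232.4,196)),(S,(-22,-91,108),(239.4,188)),(S,(-22,91,108),(292.6,206.6)),(S,(22,91,108),(286,214.6)),
    (S,(56,-106,0),(227,227)),(S,(56,106,0),(283,248)),(S,(-56,106,0),(298,225)),
    (D,(56,106,0),(182,229.5)),(D,(-56,106,0),(222.5,239.5)),(D,(-56,-106,0),(245,185.5)),(D,(56,-106,0),(210.5,177)),
    (D,(22,-91,108),(217.5,154.5)),(D,(-22,-91,108),(232.5,158)),(D,(22,91,108),(191.8,202)),(D,(-22,91,108),(208,206))]
    A={(S,1,-1,70):(178.6,194),(S,-1,-1,70):(190.4,182),(S,-1,1,70):(200,185),(S,1,1,70):(189,196),(S,1,-1,0):(180.6,209),(S,1,1,0):(190.4,212.4),(S,-1,1,0):(202,201.6),
    (D,1,-1,70):(229.6,122.6),(D,-1,-1,70):(249.4,125.6),(D,-1,1,70):(246.6,135),(D,1,1,70):(225.6,131.6),(D,1,1,0):(226,148),(D,-1,1,0):(246,151.4)}
    B={(S,1,-1,70):(151.6,186.6),(S,-1,-1,70):(159,175),(S,-1,1,70):(170.4,175.4),(S,1,1,70):(164.4,188),(S,1,-1,0):(154,201.4),(S,1,1,0):(166.4,203.6),(S,-1,1,0):(173,192.4),
    (D,1,-1,70):(236.4,104.4),(D,-1,-1,70):(256.4,105.4),(D,-1,1,70):(256,113),(D,1,1,70):(236.4,112.6),(D,-1,1,0):(255.4,129)}
    C={(S,1,-1,70):(189,168.4),(S,-1,-1,70):(198,159.4),(S,-1,1,70):(207.4,162),(S,1,1,70):(202,172),(S,-1,1,0):(208.6,176),
    (D,1,-1,70):(270,121.6),(D,-1,-1,70):(291.6,123.4),(D,-1,1,70):(291,131.4),(D,1,1,70):(269.6,129.6),(D,1,1,0):(269,147),(D,-1,1,0):(289.4,148.4)}
    for n,o in [("cradle",cr),("A",blk(32,22,0,A)),("B",blk(32,22,0,B)),("C",blk(32,22,0,C))]:
        p,r=fit(o,[500,0,0]);print(n,p);print(r.round(1).tolist())
    br=[(D,(15,-103,6),(272.8,191)),(D,(-15,-103,6),(284,191.2)),(D,(15,103,6),(268.5,252.5)),(D,(-15,103,6),(280.5,253.2)),
     (S,(15,-103,6),(256,191)),(S,(-15,-103,6),(258.5,186)),(S,(15,103,6),(315,202.8)),(S,(-15,103,6),(316.5,196.5))]
    p,r=fit(br,[400,100,0]);print("bar",p);print(r.round(1).tolist())
    L1=[(D,(10.5,-19,4),(225.5,315.8)),(D,(-10.5,-19,4),(236,316.8)),(D,(10.5,19,4),(223.2,332.8)),(D,(-10.5,19,4),(233.8,334))]
    L2=[(D,(10.5,-19,4),(251.8,318)),(D,(-10.5,-19,4),(261.8,317.6)),(D,(10.5,19,4),(253.6,336)),(D,(-10.5,19,4),(264,334.6))]
    for n,o in [("L1",L1),("L2",L2)]:
        p,r=fit(o,[450,400,0]);print(n,p);print(r.round(1).tolist())
    for uv in [(170.6,293),(200,292.4),(199.6,310),(169,310),(170,304),(200,303.4)]: print(onz(D,*uv,62))
    for uv in [(174,318),(201,318)]: print(onz(D,*uv,0))
    print()
    for uv in [(358,227),(370.5,227.5),(371,243.5),(357.5,240)]: print(onz(S,*uv,62))
E
python3 fit.py
```

```text
cradle [593.3817  24.0162  -0.1549]
[[-0.3, -0.9], [0.1, -1.0], [-0.4, -2.0], [-0.3, -1.0], [-2.3, -1.1], [1.7, 0.6], [2.3, 0.3], [-1.5, 2.1], [-0.6, 2.5], [1.4, -1.5], [-0.9, -1.1], [-0.4, -0.9], [0.2, -1.2], [-0.7, 0.2], [0.6, 0.3]]
A [ 572.5968 -234.6898   -0.1279]
[[-0.6, -1.8], [-1.2, -1.0], [0.4, -0.4], [0.4, 0.0], [0.4, -0.7], [1.6, -0.2], [0.6, -0.9], [-0.3, -0.6], [-0.0, -0.1], [-1.0, -0.8], [-0.6, -1.0], [-0.3, 0.4], [-0.5, 0.6]]
B [ 563.1355 -343.032     0.1301]
[[-0.1, -1.2], [-0.1, -1.3], [0.7, -0.2], [-0.4, -1.0], [1.2, 0.0], [1.0, -0.6], [1.2, -1.3], [-0.8, -0.9], [-1.1, -1.7], [-0.6, -1.3], [-1.2, -1.1], [-0.4, 0.3]]
C [ 444.0138 -262.9068  471.2841]
[[0.2, 0.4], [-1.4, -1.0], [0.7, -1.7], [-1.0, -1.1], [1.4, -0.0], [0.4, -0.5], [-0.5, -1.0], [-0.1, -0.1], [-0.0, 0.4], [-0.4, 0.7], [-0.4, 0.7]]
bar [425.5699  51.3646   0.0384]
[[-0.1, -0.3], [-0.5, 0.4], [-0.4, -0.6], [-0.1, -0.3], [0.3, -0.2], [0.5, -0.4], [0.1, -1.1], [0.4, -0.4]]
L1 [498.8154 349.3971 -18.8106]
[[0.4, 0.0], [-0.4, -0.1], [0.3, 0.1], [-0.3, -0.1]]
L2 [439.2065 344.9699   0.2291]
[[0.2, 0.4], [-0.1, -0.1], [0.2, -0.4], [-0.2, 0.1]]
[626.309  324.6038  62.    ]
[565.9738 314.8158  62.    ]
[558.2034 353.5029  62.    ]
[619.339  361.9622  62.    ]
[620.8699 348.9264  62.    ]
[560.5511 339.2238  62.    ]
[620.3688 349.0475   0.    ]
[562.8637 341.1076   0.    ]

[570.0231 314.9763  62.    ]
[560.5995 349.9408  62.    ]
[624.4535 361.2769  62.    ]
[622.8962 322.9263  62.    ]
```

```bash
cat > mv.py <<'E'
import sys
from h import *
def cur():
    s=manip.sense();Rm=R.from_rotvec(s["eef_rot"]).as_matrix();return s,Rm
def plan(x,y,zg,psi,n=1,off=155):
    """grasp-point target; prints n calls' final shift/spin in that call's axes"""
    s,Rm=cur();p=np.array(s["tool_pos"]);ps=np.arctan2(Rm[1,0],Rm[0,0])
    d=(np.array([x,y,zg+off])-p)/n; sp=-((psi-ps+np.pi)%(2*np.pi)-np.pi)/n
    for i in range(n):
        a=ps-sp*i;c,t=np.cos(a),np.sin(a)
        print("call%d tx %.4f ty %.4f tz %.4f spin %.4f"%(i,(d[0]*c+d[1]*t)/1e3,(d[0]*t-d[1]*c)/1e3,-d[2]/1e3,sp))
def st():
    s,Rm=cur();p=s["tool_pos"];print("t %.2f grasp %s psi %.4f tilt %s F %s w %.3f q %s"%(s["time"],np.round(p+155*Rm[:,2],1),np.arctan2(Rm[1,0],Rm[0,0]),np.round(Rm[:2,2],3),np.round(s["ft_force"],1),s["grip_width"],np.round(s["joint_positions"],2)))
if __name__=="__main__":
    st()
    if len(sys.argv)>1:
        a=[float(v) for v in sys.argv[1:]];plan(*a[:4],n=int(a[4]) if len(a)>4 else 1)
E
python3 mv.py 560 -240 200 -0.1 3
```

```text
t 0.15 grasp [209.2 535.1 249. ] psi 1.1980 tilt [-0.001 -0.001] F [-0.1 -0.7 -0.7] w 1.001 q [1.09 0.38 0.08 1.27 0.   1.46]
call0 tx -0.1981 ty 0.2030 tz 0.0163 spin 0.4327
call1 tx -0.0947 ty 0.2674 tz 0.0163 spin 0.4327
call2 tx 0.0261 ty 0.2824 tz 0.0163 spin 0.4327
```

```bash
python3 -m crank '[0,-0.025,0.025,0.002,0.054, 0,-0.05,0.051,0.004,0.108, 0,-0.074,0.076,0.006,0.162, 0,-0.099,0.101,0.008,0.216, 0,-0.124,0.127,0.01,0.27, 0,-0.149,0.152,0.012,0.325, 0,-0.173,0.178,0.014,0.379, 0,-0.198,0.203,0.016,0.433]'
python3 -m crank '[0,-0.012,0.033,0.002,0.054, 0,-0.024,0.067,0.004,0.108, 0,-0.036,0.1,0.006,0.162, 0,-0.047,0.134,0.008,0.216, 0,-0.059,0.167,0.01,0.27, 0,-0.071,0.2,0.012,0.325, 0,-0.083,0.234,0.014,0.379, 0,-0.095,0.267,0.016,0.433]'
python3 mv.py 560 -240 200 -0.1 1
```

```text
time: 0.82
tool_pos: [326.6, 275.6, 388.5]
eef_rot: [2.916, 1.169, 0.0]
ft_force: [-0.5, 0.8, -0.4]
grip_width: 1.0
time: 1.48
tool_pos: [443.0, 17.0, 372.5]
eef_rot: [-3.099, -0.514, 0.0]
ft_force: [0.7, 0.9, 0.4]
grip_width: 1.001
t 1.48 grasp [443.   17.  217.5] psi 0.3289 tilt [-0.  0.] F [0.7 0.9 0.4] w 1.001 q [-0.11  0.13 -0.33  1.11  0.    1.14]
call0 tx 0.0277 ty 0.2810 tz 0.0175 spin 0.4289
```

```bash
python3 - <<'E'
from h import *
cv2.imwrite("pics/w1.png",manip.camera("wrist")[:,:,::-1])
E
python3 -m crank '[0,0.003,0.035,0.002,0.054, 0,0.007,0.07,0.004,0.108, 0,0.01,0.105,0.006,0.162, 0,0.014,0.14,0.008,0.215, 0,0.017,0.176,0.011,0.269, 0,0.021,0.211,0.013,0.322, 0,0.024,0.246,0.015,0.376, 0,0.028,0.281,0.018,0.43]'
python3 - <<'E'
from h import *
from mv import st
m=manip.camera_model("wrist");st()
cv2.imwrite("pics/w2.png",manip.camera("wrist")[:,:,::-1])
import pickle;pickle.dump(m,open("w2.pkl","wb"))
E
```

```text
time: 2.2
tool_pos: [561.1, -239.2, 354.3]
eef_rot: [-3.137, 0.158, 0.001]
ft_force: [1.4, -0.4, -0.0]
grip_width: 0.999
t 2.20 grasp [ 561.1 -239.1  199.3] psi -0.1007 tilt [-0.  0.] F [ 1.4 -0.4 -0. ] w 0.999 q [-0.51  0.47  0.09  1.19  0.    1.16]
```

View pics/w1.png

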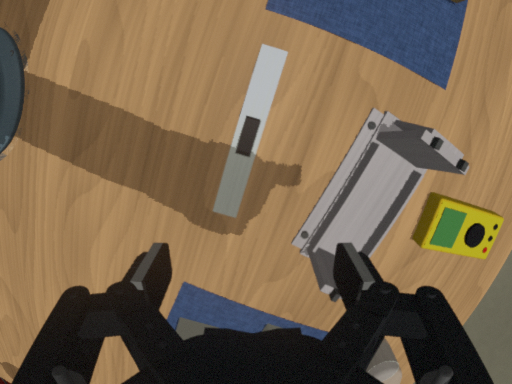

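View pics/w2.png

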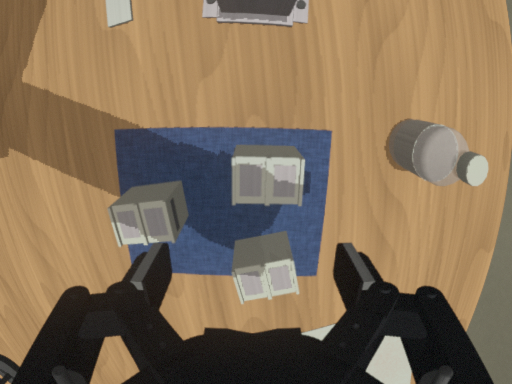

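```bash
python3 - <<'E'
from h import *
im=cv2.imread("pics/w2.png")[:,:,::-1]
crop("w",(100,120,320,285),3,"w2c",im)
im=cv2.imread("pics/w1.png")[:,:,::-1]
crop("w",(280,90,480,310),3,"w1c",im)
E
```

```text
(no output)
```

View pics/w2c.png

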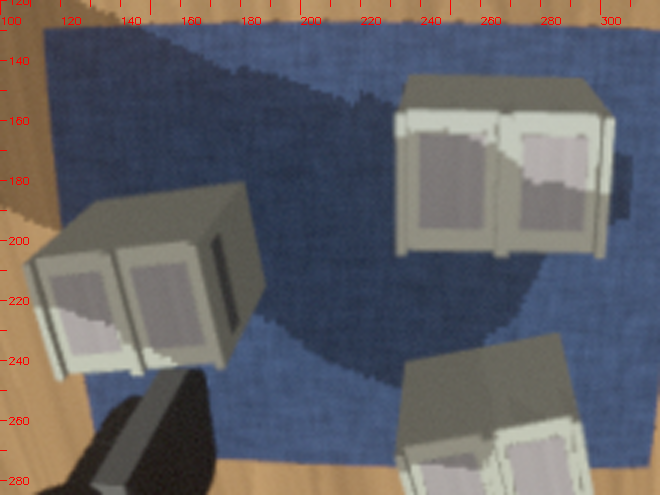

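View pics/w1c.png

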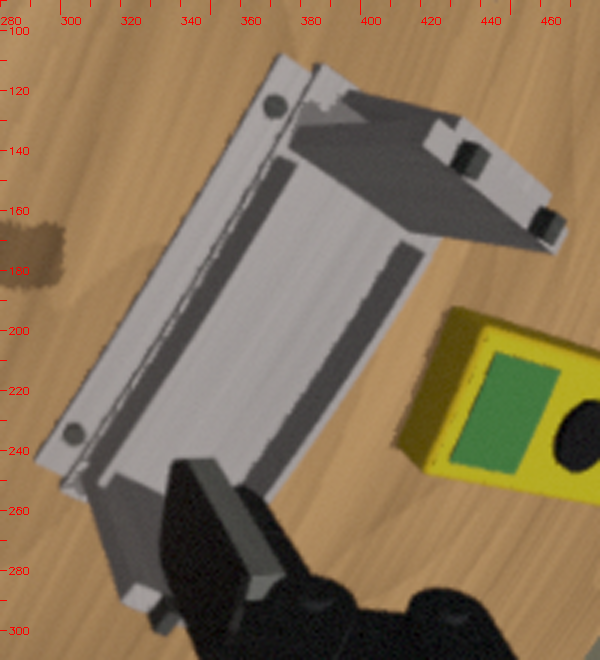

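```bash
cat > wf.py <<'E'
from h import *
from scipy.optimize import least_squares
import pickle
def wfit(obs,m,x0,cam="wrist"):
    def f(p):
        Rz=R.from_euler('z',p[2]).as_matrix()
        return (proj(cam,np.array([Rz@np.array(l,float)+[p[0],p[1],0] for l,_ in obs]),m)-np.array([uv for _,uv in obs])).ravel()
    s=least_squares(f,x0,loss='soft_l1');return s.x,f(s.x).reshape(-1,2).round(1)
E
python3 - <<'E'
from wf import *
m=pickle.load(open("w2.pkl","rb"))
a=lambda sx,sy,z:(32*sx,22*sy,z)
A=[(a(-1,1,70),(232.3,157.7)),(a(1,1,70),(304.3,159.3)),(a(1,-1,70),(301.3,205.7)),(a(-1,-1,70),(232.3,205)),(a(-1,1,0),(235.7,145)),(a(1,1,0),(294.3,146.7))]
C=[(a(-1,1,70),(108.3,208.3)),(a(1,1,70),(165,200.7)),(a(1,-1,70),(174,242.3)),(a(-1,-1,70),(120.7,246.7)),(a(-1,1,0),(133.3,187.3)),(a(1,1,0),(181,181)),(a(1,-1,0),(188.3,215.7))]
B=[(a(-1,1,70),(233.3,272.7)),(a(1,1,70),(292.3,259.3)),(a(1,-1,70),(298,292)),(a(-1,-1,70),(242,302)),(a(-1,1,0),(235.7,240.7)),(a(1,1,0),(286.7,231.7))]
for n,o in zip("ABC",(A,B,C)):
    p,r=wfit(o,m,[540,-250,0]);print(n,p,r.tolist())
# cradle in w1: build camera pose from relative
def T(x,y,z,ps):
    M=np.eye(4);M[:3,:3]=np.array([[np.cos(ps),np.sin(ps),0],[np.sin(ps),-np.cos(ps),0],[0,0,-1]]);M[:3,3]=[x,y,z];return M
rel=np.linalg.inv(T(561.1,-239.1,354.3,-.1007))@np.array(m["world_from_camera"])
m1=dict(K=m["K"],world_from_camera=T(443,17,372.5,.3289)@rel)
pickle.dump(m1,open("w1.pkl","wb"))
cr=[((-36,86,98),(420.7,135.7)),((-36,96,98),(434,129)),((36,96,98),(464,154.3)),((36,86,98),(464,174.3)),((-36,-86,98),(325.7,284.3)),((-56,106,4),(373.3,107.7)),((-56,-106,4),(292.3,244))]
p,r=wfit(cr,m1,[590,24,-.15]);print(p,r.tolist())
E
```

```text
A [ 574.1702 -238.198   -12.6839] [[-0.6, 0.3], [0.5, 0.1], [0.2, 0.5], [-0.4, 0.2], [0.4, -0.5], [-0.2, -1.0]]
B [ 564.4126 -346.8065 -131.8169] [[-1.9, -0.5], [1.2, 0.5], [2.0, 1.0], [0.1, 2.1], [-0.7, -0.5], [-0.4, -2.3]]
C [ 446.1662 -269.5496   -6.2549] [[-1.2, 0.1], [0.1, 0.7], [1.4, 0.5], [-1.5, 0.4], [-1.1, -0.3], [0.7, -0.9], [0.7, -0.7]]
[594.9715  23.1693  -0.1454] [[-0.4, 1.3], [-8.8, -1.1], [5.7, 10.5], [1.2, -1.3], [0.1, 0.1], [2.0, -5.5], [-2.7, 3.8]]
```

```bash
python3 mv.py 574.2 -238.2 51 -0.1176
```

```text
t 2.25 grasp [ 563.4 -245.2  197.7] psi -0.1069 tilt [ 0.001 -0.004] F [ 5.2 -6.2 -0.7] w 1.000 q [-0.51  0.47  0.09  1.19 -0.    1.17]
call0 tx 0.0102 ty -0.0075 tz 0.1467 spin 0.0107
```

```bash
python3 -m crank '[0,0.003,-0.001,0.01,0.005, 0,0.006,-0.002,0.03,0.01, 0,0.01,-0.003,0.055,0.02, 0,0.013,-0.003,0.075,0.02, 0,0.013,-0.003,0.09,0.02, 0,0.013,-0.003,0.1,0.02, 0,0.013,-0.003,0.1,0.02, 0,0.013,-0.003,0.1,0.02]'
python3 mv.py 574.2 -238.2 51 -0.1176
python3 - <<'E'
from h import *
m=manip.camera_model("wrist");import pickle;pickle.dump(m,open("w3.pkl","wb"))
im=manip.camera("wrist");crop("w",(130,120,400,320),3,"w3",im)
E
```

```text
time: 2.92
tool_pos: [573.6, -235.1, 254.3]
eef_rot: [-3.135, 0.184, 0.002]
ft_force: [-0.5, -0.2, 0.4]
grip_width: 0.997
t 2.92 grasp [ 573.4 -234.9   99.3] psi -0.1171 tilt [-0.001  0.001] F [-0.5 -0.2  0.4] w 0.997 q [-0.49  0.55 -0.05  0.98  0.    1.2 ]
call0 tx 0.0009 ty 0.0030 tz 0.0483 spin 0.0005
```

View pics/w3.png

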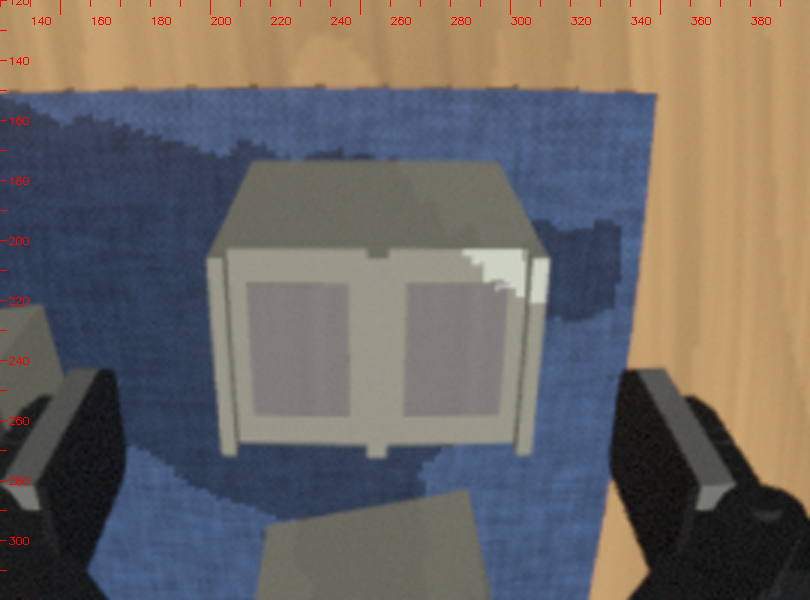

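```bash
python3 - <<'E'
from wf import *
m=pickle.load(open("w3.pkl","rb"))
a=lambda sx,sy,z:(32*sx,22*sy,z)
A=[(a(-1,1,70),(199.3,206)),(a(1,1,70),(312.7,206)),(a(1,-1,70),(307.3,271.7)),(a(-1,-1,70),(204,272.3)),(a(-1,1,0),(213.3,174)),(a(1,1,0),(296,174.3))]
print(wfit(A,m,[574,-238,-.1]))
print(wfit([o for o in A if o[0][2]==70],m,[574,-238,-.1]))
# fingertip position for reference
E
```

```text
(array([ 574.319 , -238.0213,   -0.1147]), array([[-0.8,  0.5],
       [ 0.3,  0.3],
       [-0.1,  0.2],
       [ 0. , -0.1],
       [ 0.7, -0.5],
       [-0. , -0.9]]))
(array([ 574.4151, -237.8711,   -0.1154]), array([[-0.6,  0.2],
       [ 0.5,  0.1],
       [ 0. ,  0. ],
       [ 0.1, -0.3]]))
```

```bash
python3 mv.py 574.3 -238 51 -0.115;  python3 -m crank '[0,0,0.0,0.01,0, 0,0,0,0.024,0, 0,0,0,0.035,0, 0,0,0,0.042,0, 0,0,0,0.045,0, 0,0,0,0.045,0, 0,0,0,0.045,0, 0,0,0,0.045,0]'; python3 mv.py 574.3 -238 51 -0.115
```

```text
t 2.97 grasp [ 574.2 -235.6  100.4] psi -0.1173 tilt [ 0.001 -0.   ] F [ 0.1  0.5 -0.1] w 0.998 q [-0.49  0.55 -0.05  0.98  0.    1.2 ]
call0 tx 0.0005 ty 0.0024 tz 0.0494 spin -0.0023
time: 3.63
tool_pos: [574.4, -236.2, 210.3]
eef_rot: [3.136, -0.185, 0.002]
ft_force: [0.8, 0.1, 0.2]
grip_width: 1.002
t 3.63 grasp [ 574.6 -236.3   55.3] psi -0.1180 tilt [ 0.001 -0.001] F [0.8 0.1 0.2] w 1.002 q [-0.49  0.59 -0.1   0.88  0.    1.2 ]
call0 tx 0.0001 ty 0.0018 tz 0.0043 spin -0.0030
```

```bash
python3 -m crank '[0,0,0.001,0.003,0, 0,0,0.0015,0.0045,0, 0,0,0.0015,0.0045,0, 1,0,0.0015,0.0045,0, 1,0,0.0015,0.0045,0, 1,0,0.0015,0.0045,0, 1,0,0.0015,0.0045,0, 1,0,0.0015,0.0045,0]'; python3 mv.py 574.3 -238 51 -0.115;python3 - <<'E'
from h import *
im=manip.camera("wrist");crop("w",(130,120,400,320),3,"w4",im)
E
```

```text
time: 4.3
tool_pos: [574.2, -237.6, 205.6]
eef_rot: [3.136, -0.185, 0.001]
ft_force: [0.3, 0.1, 2.5]
grip_width: 0.738
t 4.30 grasp [ 574.3 -237.7   50.6] psi -0.1180 tilt [ 0.001 -0.   ] F [0.3 0.1 2.5] w 0.738 q [-0.49  0.59 -0.11  0.87  0.    1.19]
call0 tx 0.0002 ty 0.0003 tz -0.0004 spin -0.0030
```

View pics/w4.png

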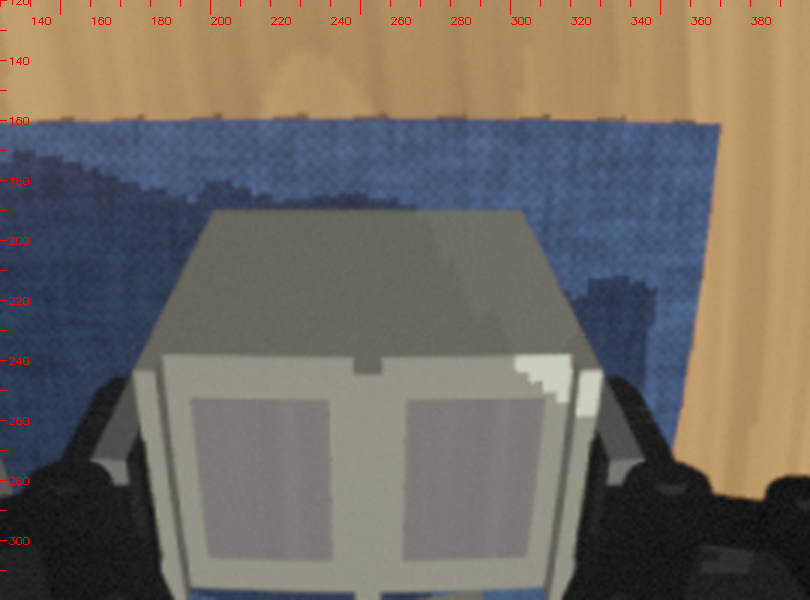

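```bash
python3 -m crank '[1,0,0,-0.015,0, 1,0,0,-0.045,0, 1,-0.002,-0.02,-0.08,0, 1,-0.004,-0.052,-0.105,0.01, 1,-0.007,-0.087,-0.125,0.02, 1,-0.01,-0.122,-0.136,0.03, 1,-0.012,-0.147,-0.139,0.032, 1,-0.014,-0.16,-0.139,0.032]'; python3 -m crank '[1,0,-0.006,0,0, 1,0,-0.0075,0,0, 1,0,-0.0075,0,0, 1,0,-0.0075,0,0, 1,0,-0.0075,0,0, 1,0,-0.0075,0,0, 1,0,-0.0075,0,0, 1,0,-0.0075,0,0]'
python3 - <<'E'
from h import *
from mv import st
st()
m=manip.camera_model("wrist");import pickle;pickle.dump(m,open("w5.pkl","wb"))
im=manip.camera("wrist");cv2.imwrite("pics/w5full.png",im[:,:,::-1]);crop("w",(120,0,400,200),3,"w5",im);st()
E
```

```text
time: 5.02
tool_pos: [578.6, -74.0, 344.9]
eef_rot: [-3.132, 0.231, -0.001]
ft_force: [-0.4, 0.4, -2.7]
grip_width: 0.741
time: 5.68
tool_pos: [579.9, -70.2, 344.1]
eef_rot: [-3.133, 0.237, 0.0]
ft_force: [0.3, 0.2, -2.7]
grip_width: 0.741
t 5.68 grasp [579.9 -70.1 189.1] psi -0.1509 tilt [-0.  0.] F [ 0.3  0.2 -2.7] w 0.741 q [-0.23  0.42 -0.02  1.14  0.    1.49]
t 5.73 grasp [579.9 -70.  189.1] psi -0.1506 tilt [0. 0.] F [-0.1  0.3 -2.6] w 0.740 q [-0.23  0.42 -0.02  1.14  0.    1.49]
```

View pics/w5full.png

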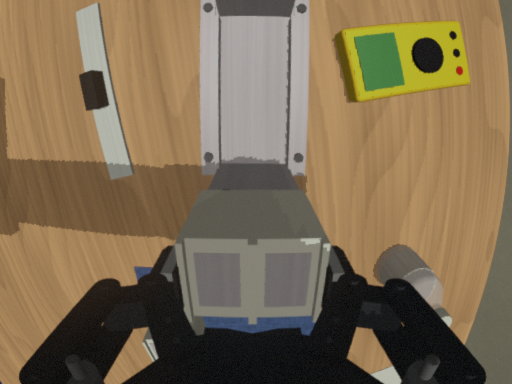

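View pics/w5.png

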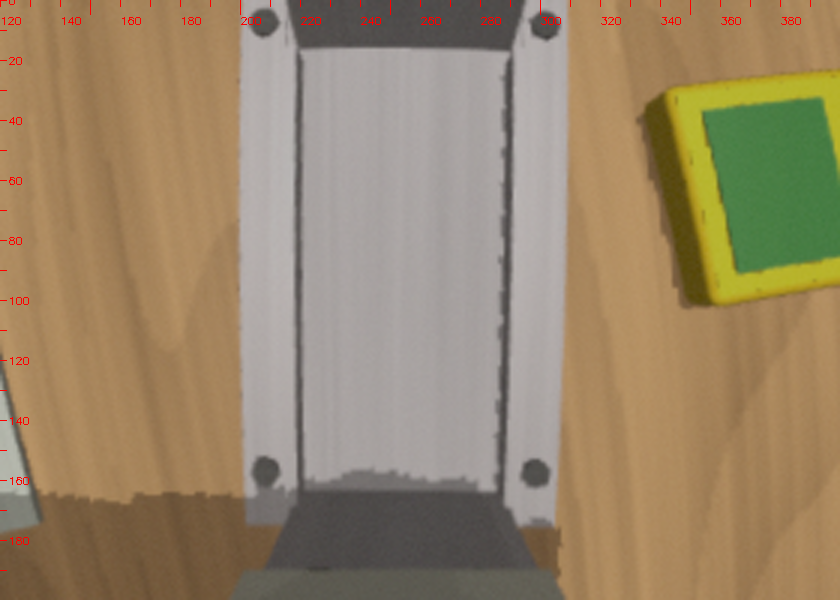

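```bash
python3 - <<'E'
from wf import *
m=pickle.load(open("w5.pkl","rb"))
o=[((-34,-86,8),(221,163.7)),((34,-86,8),(286,163.7)),((-34,68.4,8),(220.3,16)),((34,68.4,8),(289.3,16.7))]
p,r=wfit(o,m,[594,24,-.15]);print(p,r.tolist())
# held cell top corners predicted by grasp centre
print(proj("wrist",np.array([[-34,0,30],[34,0,30],[-34,0,8],[34,0,8]])@R.from_euler('z',p[2]).as_matrix().T+[p[0],p[1],0],m))
for uv in [(180,238),(329,240)]:print(onz("wrist",*uv,208,m))
E
```

```text
[595.131   22.0989  -0.1583] [[0.3, -0.4], [-0.2, 0.1], [0.6, 0.2], [-0.8, 0.1]]
[[217.9791  79.8863]
 [290.7506  80.5247]
 [220.46    80.8925]
 [288.0003  81.4771]]
[554.056  -41.6249 208.    ]
[613.5153 -51.6385 208.    ]
```

```bash
python3 -m crank '[1,0,-0.01,0,0.007, 1,0.0005,-0.02,0.005,0.007, 1,0.0005,-0.0275,0.02,0.007, 1,0.0005,-0.0295,0.045,0.007, 1,0.0005,-0.0295,0.07,0.007, 1,0.0005,-0.0295,0.085,0.007, 1,0.0005,-0.0295,0.092,0.007, 1,0.0005,-0.0295,0.095,0.007]'
python3 - <<'E'
from h import *
from mv import st
m=manip.camera_model("wrist");import pickle;pickle.dump(m,open("w6.pkl","wb"))
st()
im=manip.camera("wrist");crop("w",(120,60,400,260),3,"w6",im);st()
E
```

```text
time: 6.4
tool_pos: [584.1, -39.4, 247.5]
eef_rot: [-3.131, 0.245, 0.005]
ft_force: [0.1, 0.6, -3.3]
grip_width: 0.743
t 6.40 grasp [583.6 -39.2  92.5] psi -0.1560 tilt [-0.003  0.001] F [ 0.1  0.6 -3.3] w 0.743 q [-0.18  0.49 -0.17  0.92  0.    1.55]
t 6.45 grasp [584.2 -39.6  93.1] psi -0.1563 tilt [-0.002  0.001] F [-0.5 -0.4 -4.6] w 0.739 q [-0.18  0.49 -0.16  0.92  0.    1.55]
```

View pics/w6.png

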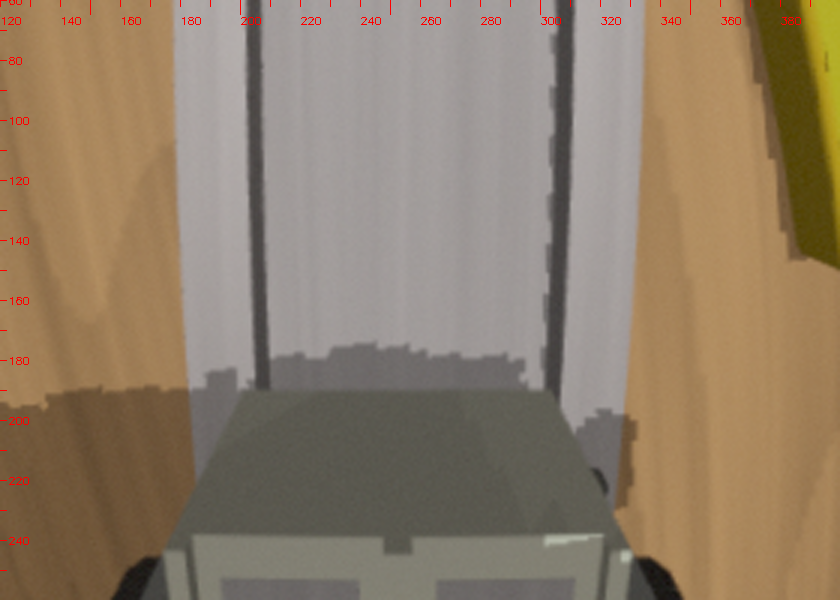

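```bash
python3 - <<'E'
from wf import *
m=pickle.load(open("w6.pkl","rb"))
ps=-.157;x=np.array([np.cos(ps),np.sin(ps)])
f=lambda u,v,z:onz("wrist",u,v,z,m)[:2]
# z of cell base ~ 93-50.6
zb=42.3
a,b=f(201,190,zb),f(304,190,zb);print(a,b,(a+b)/2@x,np.hypot(*(a-b)),np.arctan2(*(b-a)[::-1]))
for v,l,r in [(190,205.3,306.7),(150,205,309),(100,203,311)]:
    c,d=f(l,v,30),f(r,v,30);print(c,d,(c+d)/2@x,np.hypot(*(c-d)),((c+d)/2)@np.array([-x[1],x[0]]))
p=np.array([594.9,22.1]);print(p@x)
E
```

```text
[554.6848 -12.7535] [617.9286 -22.6269] 581.8615631705586 64.00994072298133 -0.15486697111839834
[554.6528 -16.8923] [621.3104 -27.3009] 584.2048280422223 67.46528691217102 70.10953773732949
[559.8084   9.6049] [625.6601  -0.6158] 584.7413520274151 66.64009879195052 97.11671016726798
[564.4041  41.2502] [630.8528  31.0139] 584.6285868408136 67.23251183104466 129.1303663631522
584.1277393509025
```

```bash
python3 -m crank '[1,0.001,0,0,0, 1,0.0025,0,0,0, 1,0.0026,0,0.004,0, 1,0.0026,0,0.01,0, 1,0.0026,0,0.016,0, 1,0.0026,0,0.02,0, 1,0.0026,0,0.022,0, 1,0.0026,0,0.022,0]'
python3 - <<'E'
from h import *
from mv import st
m=manip.camera_model("wrist");import pickle;pickle.dump(m,open("w7.pkl","wb"))
st()
im=manip.camera("wrist");crop("w",(120,60,400,260),3,"w7",im);st()
E
```

```text
time: 7.12
tool_pos: [587.6, -40.6, 234.5]
eef_rot: [3.132, -0.246, 0.009]
ft_force: [-17.8, 4.6, 44.7]
grip_width: 0.742
t 7.12 grasp [588.5 -40.7  79.5] psi -0.1567 tilt [ 0.006 -0.001] F [-17.8   4.6  44.7] w 0.742 q [-0.18  0.5  -0.18  0.88  0.    1.55]
t 7.17 grasp [588.5 -40.8  79.5] psi -0.1567 tilt [ 0.006 -0.001] F [-17.5   3.4  43.9] w 0.743 q [-0.18  0.5  -0.18  0.88  0.    1.55]
```

View pics/w7.png

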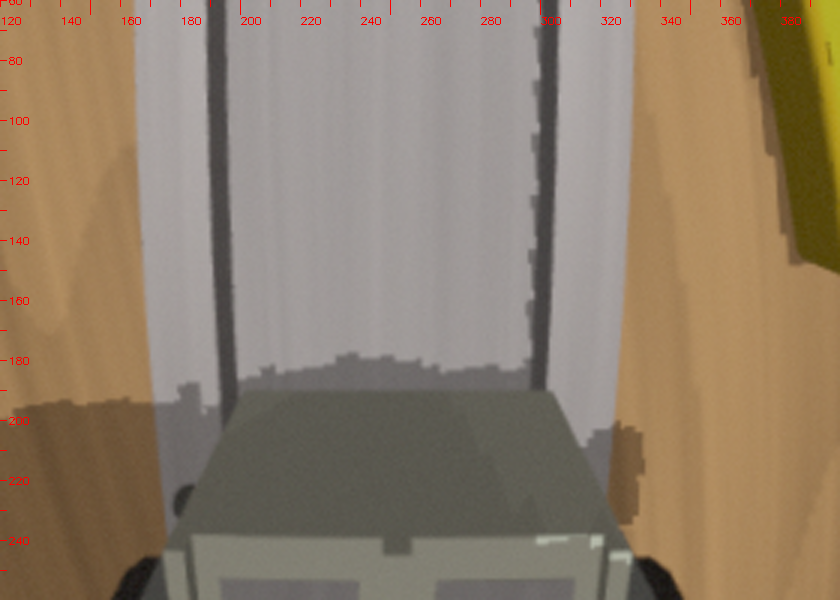

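```bash
python3 -m crank '[1,0,0,-0.006,0, 1,0,0,-0.012,0, 1,-0.001,0,-0.013,0, 1,-0.0022,0,-0.013,0, 1,-0.0022,0,-0.013,0, 1,-0.0022,0,-0.013,0, 1,-0.0022,0,-0.013,0, 1,-0.0022,0,-0.013,0]'
python3 - <<'E'
from h import *
from mv import st
m=manip.camera_model("wrist");import pickle;pickle.dump(m,open("w8.pkl","wb"))
st()
im=manip.camera("wrist");crop("w",(120,60,400,260),3,"w8",im);st()
E
```

```text
time: 7.83
tool_pos: [584.9, -40.3, 239.3]
eef_rot: [-3.131, 0.246, 0.002]
ft_force: [1.5, 3.2, -4.2]
grip_width: 0.741
t 7.83 grasp [584.7 -40.2  84.3] psi -0.1570 tilt [-0.001  0.001] F [ 1.5  3.2 -4.2] w 0.741 q [-0.18  0.5  -0.17  0.9   0.    1.55]
t 7.88 grasp [584.7 -40.2  84.4] psi -0.1570 tilt [-0.001  0.001] F [ 1.1  3.5 -4.4] w 0.748 q [-0.18  0.5  -0.17  0.9   0.    1.55]
```

View pics/w8.png

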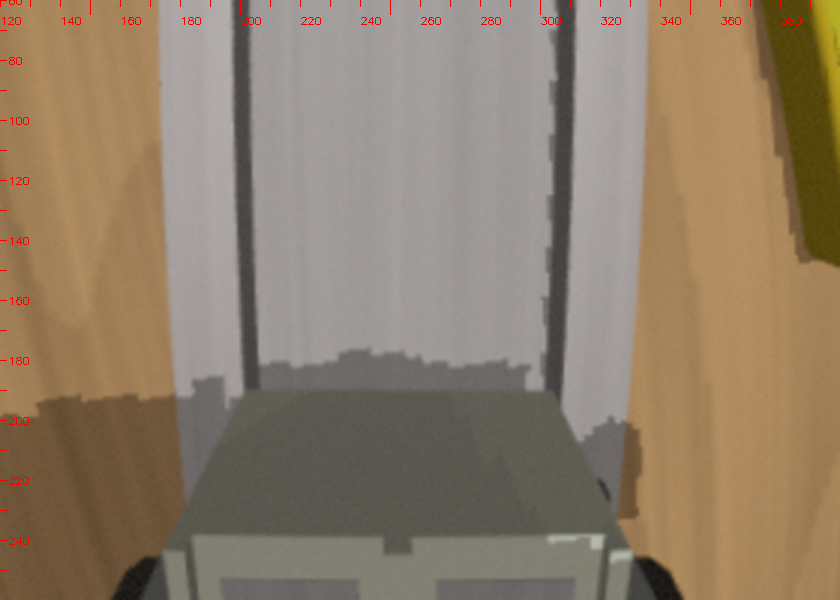

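```bash
python3 -m crank '[1,0.0006,0,0,0, 1,0.0012,0,0,0, 1,0.0012,0,0.002,0, 1,0.0012,0,0.005,0, 1,0.0012,0,0.009,0, 1,0.0012,0,0.012,0, 1,0.0012,0,0.013,0, 1,0.0012,0,0.013,0]'
python3 - <<'E'
from h import *
from mv import st
st()
im=manip.camera("wrist");crop("w",(120,60,400,260),3,"w9",im);st()
E
```

```text
time: 8.55
tool_pos: [586.4, -40.6, 226.7]
eef_rot: [-3.131, 0.246, 0.0]
ft_force: [2.0, 4.0, -4.6]
grip_width: 0.744
t 8.55 grasp [586.4 -40.5  71.7] psi -0.1569 tilt [-0.     0.001] F [ 2.   4.  -4.6] w 0.744 q [-0.18  0.51 -0.19  0.87  0.    1.55]
t 8.60 grasp [586.4 -40.5  71.7] psi -0.1568 tilt [-0.     0.001] F [ 1.3  5.2 -4.6] w 0.742 q [-0.18  0.51 -0.19  0.87  0.    1.55]
```

View pics/w9.png

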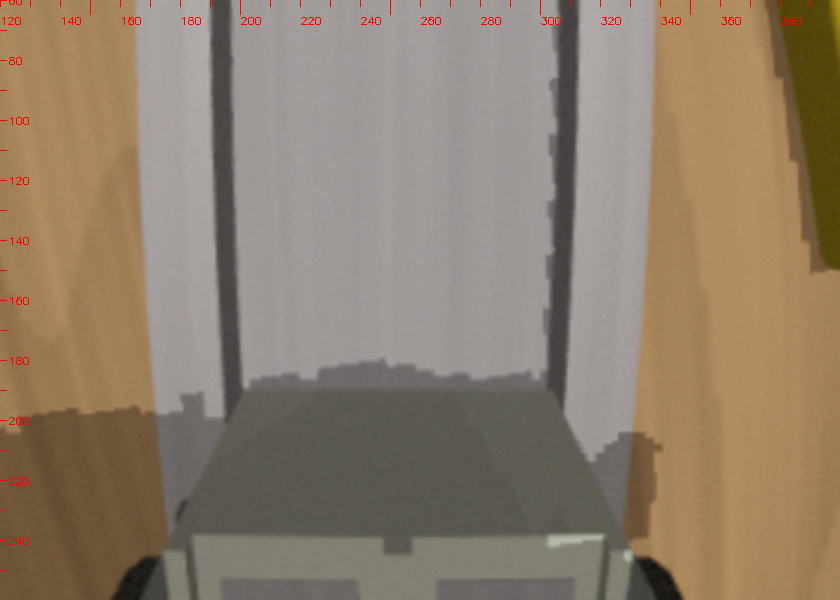

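```bash
python3 -m crank '[1,0,0,0.003,0, 1,0,0,0.007,0, 1,0,0,0.01,0, 1,0,0,0.012,0, 1,0,0,0.0125,0, 1,0,0,0.0125,0, 1,0,0,0.0125,0, 1,0,0,0.0125,0]'
python3 mv.py
python3 -m crank '[1,0,0.0005,0,0, 1,0,0.001,0,0, 1,0,0.0015,0,0, 1,0,0.002,0,0, 1,0,0.0025,0,0, 1,0,0.0025,0,0, 1,0,0.0025,0,0, 1,0,0.0025,0,0]'
python3 mv.py
```

```text
time: 9.27
tool_pos: [586.4, -40.6, 214.6]
eef_rot: [-3.131, 0.246, 0.0]
ft_force: [1.4, 4.4, -2.9]
grip_width: 0.739
t 9.27 grasp [586.4 -40.5  59.6] psi -0.1569 tilt [-0.     0.001] F [ 1.4  4.4 -2.9] w 0.739 q [-0.18  0.52 -0.2   0.84  0.    1.55]
time: 9.93
tool_pos: [586.2, -41.4, 214.7]
eef_rot: [-3.126, 0.244, -0.001]
ft_force: [1.7, 12.5, -2.9]
grip_width: 0.742
t 9.93 grasp [586.4 -40.5  59.7] psi -0.1557 tilt [0.001 0.006] F [ 1.7 12.5 -2.9] w 0.742 q [-0.18  0.52 -0.2   0.84  0.01  1.55]
```

```bash
python3 -m crank '[1,0,-0.001,0.0005,0, 1,0,-0.0015,0.001,0, 1,0,-0.0015,0.001,0, 0,0,-0.0015,0.001,0, 0,0,-0.0015,0.001,0, 0,0,-0.0015,0.001,0, 0,0,-0.0015,0.001,0, 0,0,-0.0015,0.001,0]'
python3 mv.py
python3 -m crank '[0,0,0,-0.005,0, 0,0,0,-0.02,0, 0,0,0,-0.045,0, 0,0,0,-0.08,0, 0,0,0,-0.11,0, 0,0,0,-0.13,0, 0,0,0,-0.138,0, 0,0,0,-0.14,0]'
python3 - <<'E'
from h import *
from mv import st
st()
im=manip.camera("wrist");cv2.imwrite("pics/w10.png",im[:,:,::-1])
im=manip.camera("side");crop("s",(180,90,320,250),4,"d10",im)
E
python3 mv.py 564.4 -346.8 200 0.13
```

```text
time: 10.6
tool_pos: [586.3, -42.2, 213.9]
eef_rot: [3.131, -0.247, 0.001]
ft_force: [-0.7, 0.6, 1.3]
grip_width: 0.998
t 10.60 grasp [586.4 -42.3  58.9] psi -0.1575 tilt [ 0.    -0.001] F [-0.7  0.6  1.3] w 0.998 q [-0.18  0.53 -0.2   0.84 -0.    1.55]
time: 11.27
tool_pos: [586.9, -41.9, 356.0]
eef_rot: [3.131, -0.246, 0.007]
ft_force: [-0.2, -0.4, 0.8]
grip_width: 1.0
t 11.27 grasp [587.6 -42.1 201. ] psi -0.1571 tilt [ 0.004 -0.001] F [-0.2 -0.4  0.8] w 1.000 q [-0.18  0.42  0.02  1.16 -0.    1.55]
t 11.37 grasp [586.  -41.7 198.1] psi -0.1570 tilt [-0.001  0.   ] F [ 0.2 -0.3 -0.1] w 1.003 q [-0.18  0.42  0.01  1.16 -0.    1.55]
call0 tx 0.0263 ty 0.3047 tz -0.0019 spin -0.2870
```

View pics/d10.png

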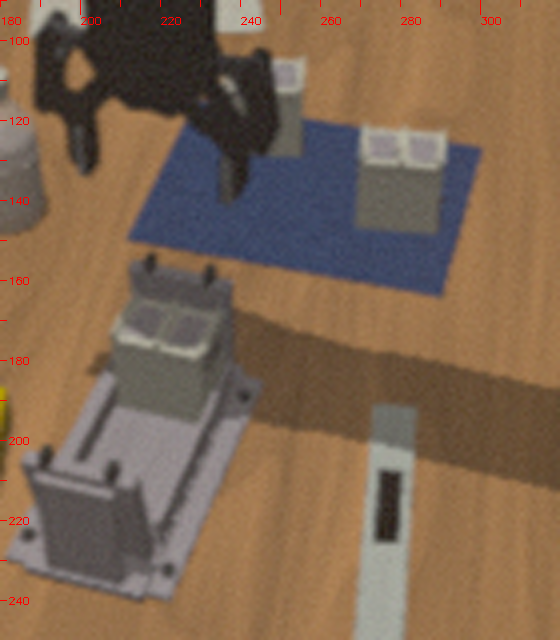

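View pics/w10.png

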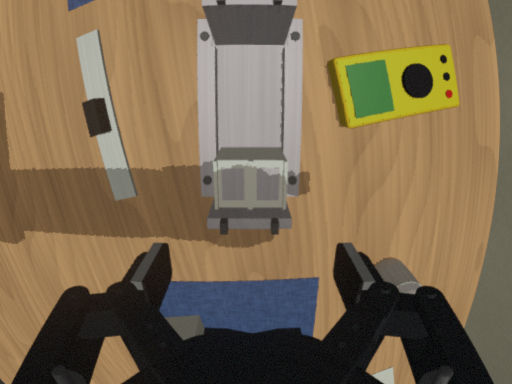

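```bash
python3 -m crank '[0,-0.008,0.02,0.002,-0.02, 0,-0.022,0.053,0.006,-0.05, 0,-0.037,0.089,0.014,-0.09, 0,-0.052,0.125,0.025,-0.13, 0,-0.066,0.159,0.04,-0.16, 0,-0.081,0.193,0.055,-0.185, 0,-0.093,0.222,0.068,-0.185, 0,-0.1,0.239,0.078,-0.185]'
python3 -m crank '[0,-0.003,0.004,0.006,0, 0,-0.004,0.007,0.01,0, 0,-0.004,0.007,0.011,0, 0,-0.004,0.007,0.011,0, 0,-0.004,0.007,0.011,0, 0,-0.004,0.007,0.011,0, 0,-0.004,0.007,0.011,0, 0,-0.004,0.007,0.011,0]'
python3 - <<'E'
from h import *
from mv import st
m=manip.camera_model("wrist");import pickle;pickle.dump(m,open("w11.pkl","wb"))
st()
im=manip.camera("wrist");crop("w",(130,120,400,320),3,"w11",im);st()
E
```

```text
time: 12.03
tool_pos: [447.1, -263.6, 272.3]
eef_rot: [-3.139, -0.04, 0.007]
ft_force: [0.4, 0.2, -0.0]
grip_width: 0.998
time: 12.7
tool_pos: [446.8, -268.8, 265.1]
eef_rot: [3.141, 0.046, 0.001]
ft_force: [0.4, -0.2, 0.2]
grip_width: 1.0
t 12.70 grasp [ 446.9 -268.9  110.1] psi 0.0291 tilt [ 0.001 -0.   ] F [ 0.4 -0.2  0.2] w 1.000 q [-0.66  0.36 -0.33  0.89  0.    0.88]
t 12.75 grasp [ 446.8 -269.   110. ] psi 0.0288 tilt [ 0.001 -0.   ] F [-0.2 -0.3  0.5] w 1.005 q [-0.66  0.36 -0.33  0.89  0.    0.88]
```

View pics/w11.png

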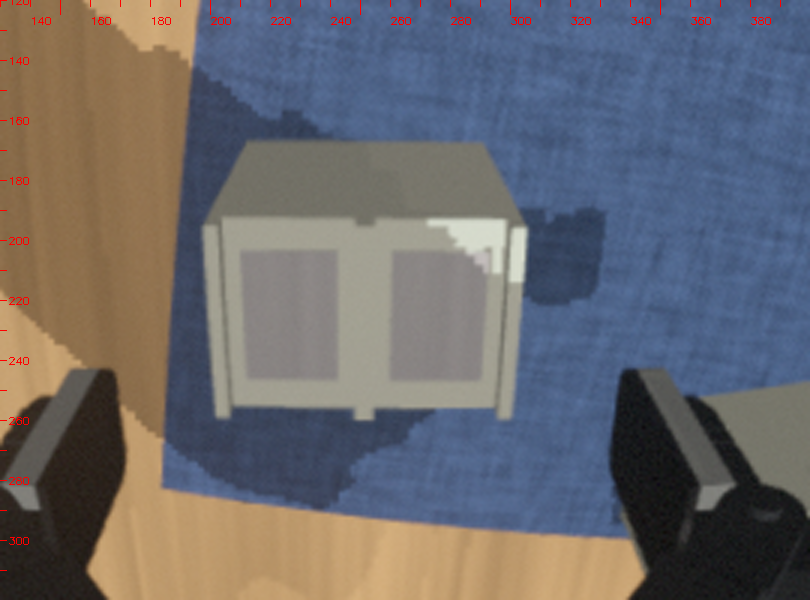

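```bash
python3 - <<'E'
from wf import *
m=pickle.load(open("w11.pkl","rb"))
a=lambda sx,sy,z:(32*sx,22*sy,z)
A=[(a(-1,1,70),(198,195.3)),(a(1,1,70),(305.3,195.7)),(a(1,-1,70),(300.7,260)),(a(-1,-1,70),(202.3,259.3)),(a(-1,1,0),(212.7,167.3)),(a(1,1,0),(291.3,167.3))]
p,r=wfit(A,m,[446,-268,0]);print(p,r.tolist())
from mv import *
plan(p[0],p[1],51,p[2])
E
```

```text
[ 445.7568 -269.3714    0.0245] [[-0.5, 0.3], [0.7, 0.3], [0.2, -0.1], [-0.2, 0.2], [-0.2, -0.5], [-0.1, -0.2]]
call0 tx -0.0009 ty 0.0004 tz 0.0590 spin 0.0043
```

```bash
python3 -m crank '[0,-0.0005,0,0.01,0.004, 0,-0.001,0.0005,0.025,0.004, 0,-0.001,0.0005,0.042,0.004, 0,-0.001,0.0005,0.053,0.004, 0,-0.001,0.0005,0.058,0.004, 0,-0.001,0.0005,0.059,0.004, 0,-0.001,0.0005,0.059,0.004, 1,-0.001,0.0005,0.059,0.004]'
python3 -m crank '[1,0,0,0,0, 1,0,0,0,0, 1,0,0,0,0, 1,0,0,0,0, 1,0,0,-0.005,0, 1,0,0,-0.02,0, 1,0,0,-0.05,0, 1,0,0,-0.08,0]'
python3 mv.py 586.9 10 189 -0.157 2
```

```text
time: 13.42
tool_pos: [445.6, -270.0, 206.2]
eef_rot: [3.141, 0.038, 0.001]
ft_force: [-0.0, -0.4, 0.1]
grip_width: 0.882
time: 14.08
tool_pos: [444.0, -268.7, 284.8]
eef_rot: [-3.138, -0.038, 0.007]
ft_force: [0.7, -0.3, -2.5]
grip_width: 0.742
t 14.08 grasp [ 443.2 -268.2  129.8] psi 0.0240 tilt [-0.005  0.004] F [ 0.7 -0.3 -2.5] w 0.742 q [-0.67  0.34 -0.3   0.94 -0.    0.88]
call0 tx 0.0748 ty -0.1376 tz -0.0296 spin 0.0905
call1 tx 0.0621 ty -0.1438 tz -0.0296 spin 0.0905
```

```bash
python3 -m crank '[1,0.004,-0.007,-0.03,0, 1,0.015,-0.025,-0.05,0.02, 1,0.031,-0.055,-0.058,0.05, 1,0.05,-0.087,-0.058,0.09, 1,0.068,-0.12,-0.058,0.12, 1,0.087,-0.153,-0.058,0.15, 1,0.106,-0.186,-0.058,0.175, 1,0.124,-0.2174,-0.058,0.1815]'
python3 -m crank '[1,0.009,-0.026,0,0, 1,0.015,-0.044,0,0, 1,0.019,-0.055,0,0, 1,0.0205,-0.0585,0,0, 1,0.0207,-0.0591,0,0, 1,0.0207,-0.0591,0,0, 1,0.0207,-0.0591,0,0, 1,0.0207,-0.0591,0,0]'
python3 mv.py 594 6 94 -0.157
```

```text
time: 14.75
tool_pos: [564.0, -47.5, 343.1]
eef_rot: [-3.131, 0.248, 0.003]
ft_force: [1.2, -0.3, -3.0]
grip_width: 0.737
time: 15.42
tool_pos: [593.3, 4.5, 343.7]
eef_rot: [3.131, -0.25, -0.001]
ft_force: [0.3, 0.1, -2.6]
grip_width: 0.735
t 15.42 grasp [593.3   4.5 188.7] psi -0.1593 tilt [-0. -0.] F [ 0.3  0.1 -2.6] w 0.735 q [-0.1   0.44  0.01  1.15 -0.    1.63]
call0 tx 0.0004 ty -0.0016 tz 0.0947 spin -0.0023
```

```bash
python3 -m crank '[1,0.0005,-0.0015,0.01,-0.002, 1,0.0005,-0.0015,0.03,-0.002, 1,0.0005,-0.0015,0.055,-0.002, 1,0.0005,-0.0015,0.077,-0.002, 1,0.0005,-0.0015,0.092,-0.002, 1,0.0005,-0.0015,0.1,-0.002, 1,0.0005,-0.0015,0.103,-0.002, 1,0.0005,-0.0015,0.104,-0.002]'
python3 -m crank '[1,0,0,0,0,1,0,0,0,0,1,0,0,0,0,1,0,0,0,0,1,0,0,0,0,1,0,0,0,0,1,0,0,0,0,1,0,0,0,0]'
python3 - <<'E'
from h import *
from mv import st
m=manip.camera_model("wrist");import pickle;pickle.dump(m,open("w12.pkl","wb"))
st()
im=manip.camera("wrist");crop("w",(120,60,400,260),3,"w12",im);st()
E
```

```text
time: 16.08
tool_pos: [594.3, 6.9, 239.2]
eef_rot: [-3.132, 0.245, 0.001]
ft_force: [0.5, -0.7, -3.2]
grip_width: 0.737
time: 16.75
tool_pos: [594.5, 7.1, 239.8]
eef_rot: [-3.132, 0.244, -0.0]
ft_force: [0.0, 0.8, -3.1]
grip_width: 0.738
t 16.75 grasp [594.5   7.1  84.8] psi -0.1555 tilt [0. 0.] F [ 0.   0.8 -3.1] w 0.738 q [-0.09  0.51 -0.15  0.91  0.    1.63]
t 16.80 grasp [594.5   7.1  84.7] psi -0.1554 tilt [0. 0.] F [-0.4  0.1 -1.8] w 0.743 q [-0.09  0.51 -0.15  0.91  0.    1.63]
```

View pics/w12.png

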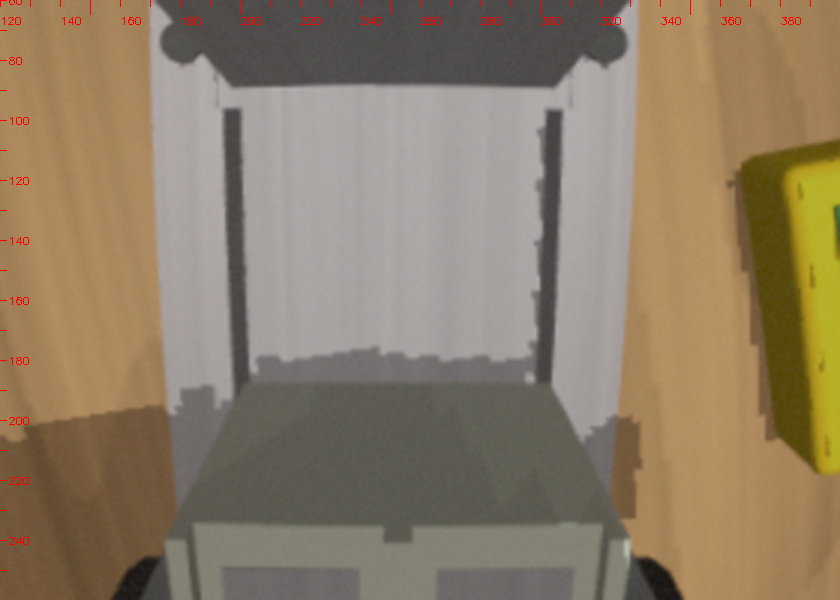

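```bash
python3 -m crank '[1,-0.0004,0,0.003,0.001, 1,-0.0004,0,0.008,0.001, 1,-0.0004,0,0.014,0.001, 1,-0.0004,0,0.019,0.001, 1,-0.0004,0,0.023,0.001, 1,-0.0004,0,0.025,0.001, 1,-0.0004,0,0.0255,0.001, 1,-0.0004,0,0.0255,0.001]'
python3 mv.py
python3 -m crank '[1,0,0.001,0,0, 1,0,0.002,0,0, 1,0,0.003,0,0, 1,0,0.004,0,0, 1,0,0.005,0,0, 1,0,0.0055,0,0, 1,0,0.0055,0,0, 1,0,0.0055,0,0]'
python3 mv.py
```

```text
time: 17.47
tool_pos: [594.0, 7.2, 214.8]
eef_rot: [-3.132, 0.246, -0.0]
ft_force: [-1.8, 0.0, 4.2]
grip_width: 0.737
t 17.47 grasp [594.1   7.2  59.8] psi -0.1565 tilt [ 0. -0.] F [-1.8  0.   4.2] w 0.737 q [-0.09  0.54 -0.18  0.85  0.    1.63]
time: 18.13
tool_pos: [593.9, 1.7, 214.8]
eef_rot: [-3.131, 0.246, -0.003]
ft_force: [0.3, 2.4, 4.7]
grip_width: 0.737
t 18.13 grasp [594.2   1.8  59.8] psi -0.1565 tilt [0.002 0.   ] F [0.3 2.4 4.7] w 0.737 q [-0.1   0.53 -0.19  0.85  0.    1.62]
```

```bash
python3 -m crank '[1,0,0.0005,-0.0005,0, 1,0,0.001,-0.0005,0, 1,0,0.0015,-0.0005,0, 1,0,0.002,-0.0005,0, 1,0,0.0025,-0.0005,0, 1,0,0.0025,-0.0005,0, 1,0,0.0025,-0.0005,0, 1,0,0.0025,-0.0005,0]'
python3 mv.py
```

```text
time: 18.8
tool_pos: [593.7, 0.8, 214.8]
eef_rot: [-3.127, 0.243, -0.003]
ft_force: [3.3, 10.3, 1.6]
grip_width: 0.742
t 18.80 grasp [594.1   1.7  59.8] psi -0.1551 tilt [0.003 0.005] F [ 3.3 10.3  1.6] w 0.742 q [-0.11  0.53 -0.19  0.85  0.01  1.62]
```

```bash
python3 -m crank '[1,0,-0.001,0,0, 1,0,-0.002,0,0, 0,0,-0.002,0,0, 0,0,-0.002,0,0, 0,0,-0.002,0,0, 0,0,-0.002,0,0, 0,0,-0.002,0,0, 0,0,-0.002,0,0]'
python3 -m crank '[0,0,0,-0.005,0, 0,0,0,-0.02,0, 0,0,0,-0.045,0, 0,0,0,-0.08,0, 0,0,0,-0.11,0, 0,0,0,-0.13,0, 0,0,0,-0.138,0, 0,0,0,-0.14,0]'
python3 -m crank '[0,0,0,0,0,0,0,0,0,0,0,0,0,0,0,0,0,0,0,0,0,0,0,0,0,0,0,0,0,0,0,0,0,0,0,0,0,0,0,0]'
python3 mv.py 564.4 -346.8 110 0.13 2
```

```text
time: 19.47
tool_pos: [593.0, 1.0, 214.6]
eef_rot: [3.132, -0.246, -0.001]
ft_force: [-0.3, 0.1, 0.5]
grip_width: 1.0
time: 20.13
tool_pos: [593.8, 1.1, 357.0]
eef_rot: [3.132, -0.246, 0.007]
ft_force: [-0.3, 0.1, -0.4]
grip_width: 1.003
time: 20.8
tool_pos: [593.2, 1.2, 354.5]
eef_rot: [-3.132, 0.246, 0.0]
ft_force: [1.3, 0.4, -0.3]
grip_width: 1.005
t 20.80 grasp [593.1   1.2 199.5] psi -0.1565 tilt [-0.  0.] F [ 1.3  0.4 -0.3] w 1.005 q [-0.1   0.43  0.03  1.17  0.    1.62]
call0 tx 0.0129 ty 0.1741 tz 0.0448 spin -0.1433
call1 tx -0.0121 ty 0.1742 tz 0.0448 spin -0.1433
```

```bash
python3 -m crank '[0,0.001,0.012,0,-0.01, 0,0.003,0.035,0.002,-0.03, 0,0.005,0.06,0.004,-0.05, 0,0.007,0.085,0.006,-0.07, 0,0.008,0.11,0.008,-0.09, 0,0.01,0.135,0.01,-0.11, 0,0.0115,0.155,0.01,-0.13, 0,0.0129,0.1741,0.01,-0.1433]'
python3 -m crank '[0,-0.002,0.025,0.01,-0.02, 0,-0.004,0.055,0.025,-0.05, 0,-0.006,0.09,0.04,-0.08, 0,-0.008,0.12,0.055,-0.11, 0,-0.01,0.146,0.067,-0.13, 0,-0.011,0.163,0.075,-0.14, 0,-0.012,0.172,0.079,-0.1433, 0,-0.0121,0.1742,0.08,-0.1433]'
python3 -m crank '[0,0,0,0,0,0,0,0,0,0,0,0,0,0,0,0,0,0,0,0,0,0,0,0,0,0,0,0,0,0,0,0,0,0,0,0,0,0,0,0]'
python3 - <<'E'
from h import *
from mv import st
m=manip.camera_model("wrist");import pickle;pickle.dump(m,open("w13.pkl","wb"))
st()
im=manip.camera("wrist");crop("w",(130,120,400,320),3,"w13",im);st()
E
```

```text
time: 21.47
tool_pos: [578.5, -174.2, 344.6]
eef_rot: [-3.141, 0.02, 0.0]
ft_force: [-0.4, -0.5, 0.3]
grip_width: 1.004
time: 22.13
tool_pos: [563.8, -348.2, 263.6]
eef_rot: [-3.134, -0.201, 0.002]
ft_force: [-0.8, 0.8, 0.2]
grip_width: 1.003
time: 22.8
tool_pos: [564.4, -346.6, 264.8]
eef_rot: [-3.135, -0.205, -0.0]
ft_force: [0.1, -0.4, 0.0]
grip_width: 0.996
t 22.80 grasp [ 564.5 -346.6  109.8] psi 0.1303 tilt [0. 0.] F [ 0.1 -0.4  0. ] w 0.996 q [-0.65  0.62  0.11  1.06  0.    0.79]
t 22.85 grasp [ 564.4 -346.7  109.7] psi 0.1303 tilt [0. 0.] F [-0.5  0.4 -0.5] w 1.005 q [-0.65  0.62  0.11  1.06  0.    0.79]
```

View pics/w13.png

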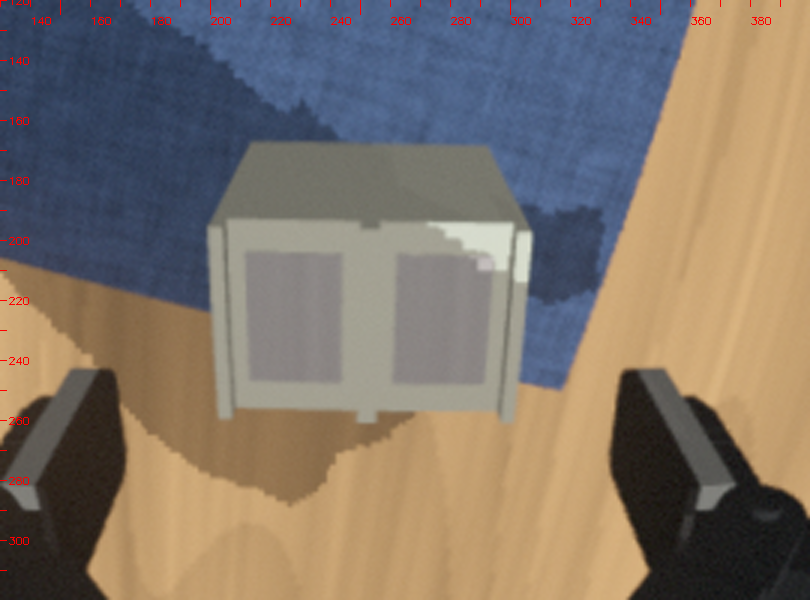

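```bash
python3 -m crank '[0,0,0,0.01,0.01, 0,0,0.0005,0.025,0.02, 0,0,0.0005,0.042,0.02, 0,0,0.0005,0.053,0.02, 0,0,0.0005,0.058,0.02, 0,0,0.0005,0.059,0.02, 0,0,0.0005,0.059,0.02, 1,0,0.0005,0.059,0.02]'
python3 -m crank '[1,0,0,0,0, 1,0,0,0,0, 1,0,0,0,0, 1,0,0,0,0, 1,0,0,-0.005,0, 1,0,0,-0.02,0, 1,0,0,-0.05,0, 1,0,0,-0.08,0]'
python3 -m crank '[1,0,0,-0.02,0, 1,0,0,-0.04,0, 1,0,0,-0.05,0, 1,0,0,-0.056,0, 1,0,0,-0.058,0, 1,0,0,-0.058,0, 1,0,0,-0.058,0, 1,0,0,-0.058,0]'
python3 mv.py 601.7 51 189 -0.157 2
```

```text
time: 23.52
tool_pos: [564.8, -347.6, 206.4]
eef_rot: [3.136, 0.173, 0.002]
ft_force: [0.0, -0.4, 0.1]
grip_width: 0.886
time: 24.18
tool_pos: [563.2, -346.3, 283.8]
eef_rot: [-3.132, -0.173, 0.008]
ft_force: [0.7, -0.6, -2.5]
grip_width: 0.74
time: 24.85
tool_pos: [564.1, -347.0, 341.9]
eef_rot: [-3.135, -0.173, 0.004]
ft_force: [0.4, -0.7, -3.5]
grip_width: 0.738
t 24.85 grasp [ 563.7 -346.7  186.9] psi 0.1101 tilt [-0.002  0.002] F [ 0.4 -0.7 -3.5] w 0.738 q [-0.65  0.58  0.25  1.24  0.    0.81]
call0 tx 0.0406 ty -0.1957 tz -0.0011 spin 0.1335
call1 tx 0.0141 ty -0.1994 tz -0.0011 spin 0.1335
```

```bash
python3 -m crank '[1,0.002,-0.01,0,0.01, 1,0.006,-0.032,0,0.03, 1,0.011,-0.06,0,0.05, 1,0.017,-0.088,-0.001,0.07, 1,0.023,-0.116,-0.001,0.09, 1,0.029,-0.144,-0.001,0.11, 1,0.035,-0.17,-0.001,0.125, 1,0.0406,-0.1957,-0.001,0.1335]'
python3 -m crank '[1,0.002,-0.027,0,0.02, 1,0.004,-0.06,-0.001,0.04, 1,0.006,-0.095,-0.001,0.07, 1,0.009,-0.13,-0.001,0.1, 1,0.011,-0.16,-0.001,0.12, 1,0.013,-0.182,-0.001,0.13, 1,0.014,-0.194,-0.001,0.1335, 1,0.014,-0.198,-0.001,0.1335]'
python3 -m crank '[1,0,0,0,0,1,0,0,0,0,1,0,0,0,0,1,0,0,0,0,1,0,0,0.005,0,1,0,0,0.015,0,1,0,0,0.03,0,1,0,0,0.045,0]'
python3 -m crank '[1,0,0,0.02,0,1,0,0,0.037,0,1,0,0,0.049,0,1,0,0,0.056,0,1,0,0,0.059,0,1,0,0,0.06,0,1,0,0,0.06,0,1,0,0,0.06,0]'
python3 - <<'E'
from h import *
from mv import st,plan
m=manip.camera_model("wrist");import pickle;pickle.dump(m,open("w14.pkl","wb"))
st()
im=manip.camera("wrist");crop("w",(120,60,400,260),3,"w14",im);st();plan(601.5,49.5,84,-.157)
E
```

```text
time: 25.52
tool_pos: [582.9, -146.1, 344.2]
eef_rot: [-3.14, 0.038, 0.001]
ft_force: [-0.0, -0.7, -3.1]
grip_width: 0.741
time: 26.18
tool_pos: [601.5, 51.6, 345.3]
eef_rot: [-3.132, 0.242, 0.001]
ft_force: [-0.9, -0.6, -3.4]
grip_width: 0.74
time: 26.85
tool_pos: [602.0, 48.8, 299.7]
eef_rot: [-3.132, 0.247, -0.001]
ft_force: [1.1, -0.7, -2.7]
grip_width: 0.744
time: 27.52
tool_pos: [602.4, 49.2, 241.6]
eef_rot: [-3.132, 0.246, -0.003]
ft_force: [-0.1, -0.5, -2.0]
grip_width: 0.745
t 27.52 grasp [602.7  49.2  86.6] psi -0.1570 tilt [0.002 0.   ] F [-0.1 -0.5 -2. ] w 0.745 q [-0.02  0.53 -0.12  0.92  0.    1.7 ]
t 27.57 grasp [602.8  49.3  86.7] psi -0.1569 tilt [ 0.002 -0.   ] F [ 0.  -0.1 -3. ] w 0.735 q [-0.02  0.53 -0.12  0.92  0.    1.7 ]
call0 tx -0.0010 ty -0.0001 tz 0.0027 spin 0.0001
```

View pics/w14.png

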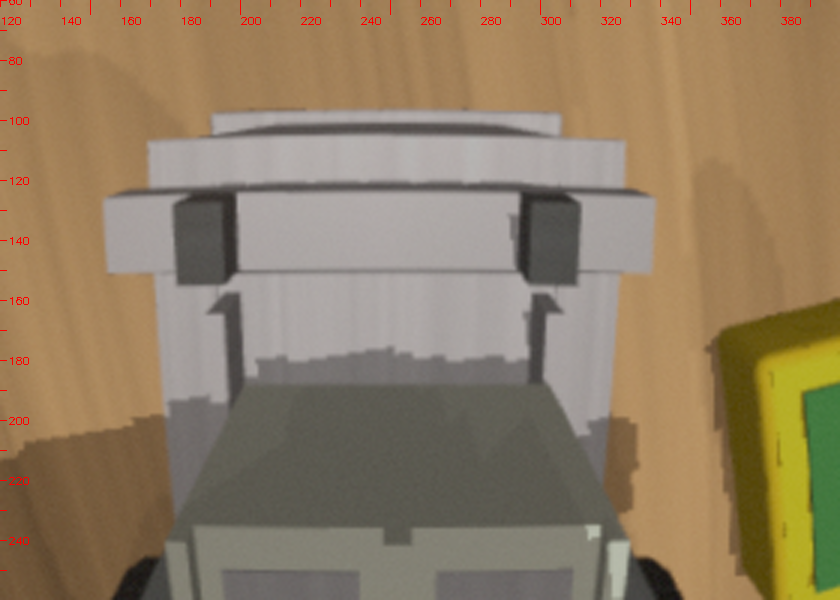

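```bash
python3 -m crank '[1,-0.0009,0,0.003,0, 1,-0.0009,0,0.008,0, 1,-0.0009,0,0.014,0, 1,-0.0009,0,0.019,0, 1,-0.0009,0,0.023,0, 1,-0.0009,0,0.026,0, 1,-0.0009,0,0.027,0, 1,-0.0009,0,0.027,0]'
python3 mv.py
python3 -m crank '[1,0,0.001,0,0, 1,0,0.002,0,0, 1,0,0.003,0,0, 1,0,0.004,0,0, 1,0,0.005,0,0, 1,0,0.0055,0,0, 1,0,0.0055,0,0, 1,0,0.0055,0,0]'
python3 mv.py
```

```text
time: 28.23
tool_pos: [600.9, 49.5, 215.0]
eef_rot: [-3.132, 0.246, -0.001]
ft_force: [-4.2, -0.5, 7.5]
grip_width: 0.74
t 28.23 grasp [600.9  49.5  60. ] psi -0.1568 tilt [0. 0.] F [-4.2 -0.5  7.5] w 0.740 q [-0.02  0.55 -0.16  0.86  0.    1.7 ]
time: 28.9
tool_pos: [601.0, 45.1, 215.1]
eef_rot: [-3.128, 0.245, -0.004]
ft_force: [-1.2, 4.7, 5.4]
grip_width: 0.742
t 28.90 grasp [601.4  45.6  60.1] psi -0.1562 tilt [0.003 0.004] F [-1.2  4.7  5.4] w 0.742 q [-0.03  0.55 -0.16  0.86  0.    1.7 ]
```

```bash
python3 -m crank '[1,0,0.001,-0.0005,0, 1,0,0.002,-0.0005,0, 1,0,0.003,-0.0005,0, 1,0,0.004,-0.0005,0, 1,0,0.004,-0.0005,0, 1,0,0.004,-0.0005,0, 1,0,0.004,-0.0005,0, 1,0,0.004,-0.0005,0]'
python3 mv.py
python3 -m crank '[1,0,-0.002,0,0, 1,0,-0.004,0,0, 0,0,-0.005,0,0, 0,0,-0.005,0,0, 0,0,-0.005,0,0, 0,0,-0.005,0,0, 0,0,-0.005,0,0, 0,0,-0.005,0,0]'
python3 -m crank '[0,0,0,-0.005,0, 0,0,0,-0.02,0, 0,0,0,-0.045,0, 0,0,0,-0.075,0, 0,0,0,-0.1,0, 0,0,0,-0.115,0, 0,0,0,-0.119,0, 0,0,0,-0.12,0]'
python3 -m crank '[0,0,0,0,0,0,0,0,0,0,0,0,0,0,0,0,0,0,0,0,0,0,0,0,0,0,0,0,0,0,0,0,0,0,0,0,0,0,0,0]'
python3 - <<'E'
from h import *
from mv import st,plan
st()
im=manip.camera("wrist");crop("w",(150,100,360,260),3,"w15",im);plan(592,331,120,.15,2)
im=manip.camera("side");crop("s",(160,130,320,350),3,"d15",im)
E
```

```text
time: 29.57
tool_pos: [600.7, 43.8, 215.3]
eef_rot: [-3.12, 0.241, -0.005]
ft_force: [1.8, 15.5, 1.5]
grip_width: 0.742
t 29.57 grasp [601.4  45.6  60.3] psi -0.1543 tilt [0.004 0.012] F [ 1.8 15.5  1.5] w 0.742 q [-0.04  0.55 -0.16  0.86  0.01  1.69]
time: 30.23
tool_pos: [600.3, 44.7, 214.1]
eef_rot: [3.132, -0.247, -0.0]
ft_force: [-0.6, 0.4, 0.3]
grip_width: 1.002
time: 30.9
tool_pos: [600.8, 44.9, 335.7]
eef_rot: [-3.132, 0.246, -0.005]
ft_force: [-0.2, -0.6, -1.1]
grip_width: 1.0
time: 31.57
tool_pos: [600.3, 45.0, 334.1]
eef_rot: [-3.132, 0.246, 0.0]
ft_force: [0.3, -0.5, 0.0]
grip_width: 1.003
t 31.57 grasp [600.3  45.  179.1] psi -0.1569 tilt [-0.  0.] F [ 0.3 -0.5  0. ] w 1.003 q [-0.03  0.46  0.02  1.13  0.    1.7 ]
call0 tx -0.0265 ty -0.1406 tz 0.0296 spin -0.1534
call1 tx -0.0047 ty -0.1430 tz 0.0296 spin -0.1534
```

View pics/w15.png

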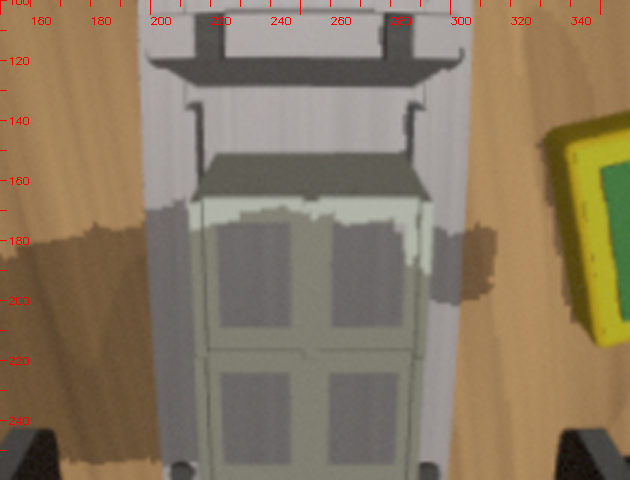

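View pics/d15.png

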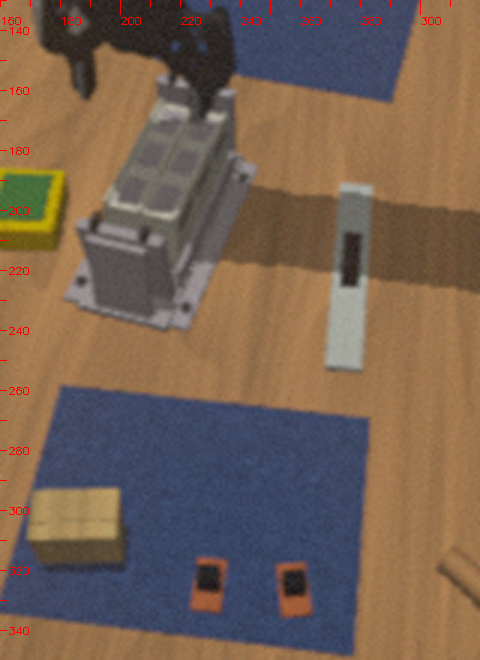

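```bash
python3 -m crank '[0,-0.002,-0.01,0,-0.02, 0,-0.006,-0.03,0,-0.04, 0,-0.01,-0.053,0.002,-0.06, 0,-0.014,-0.076,0.006,-0.09, 0,-0.018,-0.096,0.01,-0.11, 0,-0.021,-0.112,0.015,-0.13, 0,-0.024,-0.128,0.02,-0.145, 0,-0.0265,-0.1406,0.025,-0.1534]'
python3 -m crank '[0,-0.001,-0.02,0.005,-0.02, 0,-0.002,-0.045,0.012,-0.05, 0,-0.003,-0.075,0.02,-0.09, 0,-0.004,-0.1,0.027,-0.12, 0,-0.0045,-0.12,0.032,-0.14, 0,-0.0047,-0.135,0.034,-0.1534, 0,-0.0047,-0.141,0.034,-0.1534, 0,-0.0047,-0.143,0.034,-0.1534]'
python3 -m crank '[0,0,0,0,0,0,0,0,0,0,0,0,0,0,0,0,0,0,0,0,0,0,0,0,0,0,0,0,0,0,0,0,0,0,0,0,0,0,0,0]'
python3 - <<'E'
from h import *
from mv import st
m=manip.camera_model("wrist");import pickle;pickle.dump(m,open("w16.pkl","wb"))
st()
im=manip.camera("wrist");crop("w",(130,120,400,320),3,"w16",im);cv2.imwrite("pics/w16f.png",im[:,:,::-1])
E
```

```text
time: 32.33
tool_pos: [595.8, 190.0, 309.0]
eef_rot: [-3.141, 0.001, -0.0]
ft_force: [1.3, -0.9, 0.1]
grip_width: 1.001
time: 33.0
tool_pos: [591.8, 332.2, 275.2]
eef_rot: [3.133, 0.237, 0.0]
ft_force: [0.4, 0.4, -0.3]
grip_width: 1.005
time: 33.67
tool_pos: [591.9, 330.9, 275.2]
eef_rot: [-3.133, -0.235, 0.0]
ft_force: [0.1, 0.4, -0.9]
grip_width: 1.003
t 33.67 grasp [591.9 330.9 120.2] psi 0.1496 tilt [-0.  0.] F [ 0.1  0.4 -0.9] w 1.003 q [0.42 0.65 0.18 1.11 0.   1.84]
```

View pics/w16.png

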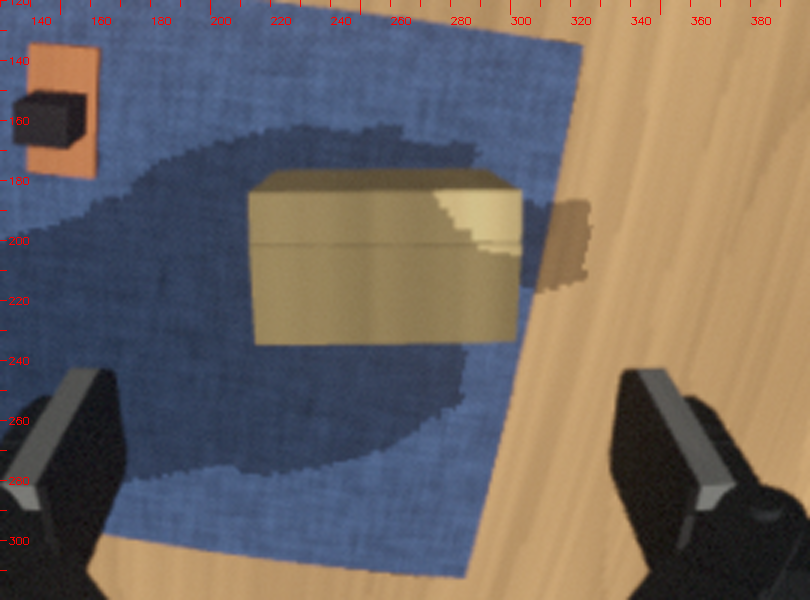

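View pics/w16f.png

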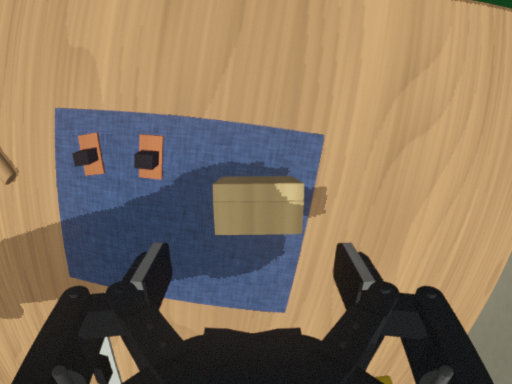

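```bash
python3 - <<'E'
from wf import *
from mv import *
m=pickle.load(open("w16.pkl","rb"))
A=[((-30,24,62),(212.7,184.3)),((30,24,62),(304,183.3)),((30,-12,62),(302,234)),((-30,-12,62),(215.3,235)),((-30,12,0),(221.7,176.7)),((30,12,0),(292.7,176.3))]
p,r=wfit(A,m,[592,331,.15]);print(p,r.tolist())
q=p[:2]+6*np.array([-np.sin(p[2]),np.cos(p[2])]);plan(q[0],q[1],48,p[2]);plan(p[0],p[1],48,p[2])
L1=[(-10.5,19,4),(10.5,19,4),(10.5,-19,4),(-10.5,-19,4)]
print(wfit(list(zip(L1,[(139.7,134.2),(163.2,135.2),(161.7,179.5),(139,177.3)])),m,[498,349,0]))
E
```

```text
[595.4646 330.5357   0.1601] [[-0.7, 0.5], [1.0, 0.6], [0.2, -0.2], [-0.3, -0.2], [0.4, -0.2], [-0.5, -0.5]]
call0 tx 0.0033 ty -0.0051 tz 0.0722 spin -0.0103
call0 tx 0.0034 ty 0.0009 tz 0.0722 spin -0.0103
(array([500.6393, 347.2044,   0.0433]), array([[ 0.1, -0. ],
       [-0.3,  0.6],
       [-0.1, -0.3],
       [ 0.3, -0.3]]))
```

```bash
python3 -m crank '[0,0.001,0,0.01,-0.01, 0,0.0034,-0.001,0.03,-0.01, 0,0.0034,-0.001,0.05,-0.01, 0,0.0034,-0.001,0.065,-0.01, 0,0.0034,-0.001,0.072,-0.01, 0,0.0034,-0.001,0.074,-0.01, 0,0.0034,-0.001,0.074,-0.01, 1,0.0034,-0.001,0.074,-0.01]'
python3 -m crank '[1,0,0,0,0, 1,0,0,0,0, 1,0,0,0,0, 1,0,0,0,0, 1,0,0,-0.005,0, 1,0,0,-0.02,0, 1,0,0,-0.05,0, 1,0,0,-0.08,0]'
python3 -m crank '[1,0,0,-0.02,0, 1,0,0,-0.04,0, 1,0,0,-0.05,0, 1,0,0,-0.056,0, 1,0,0,-0.058,0, 1,0,0,-0.058,0, 1,0,0,-0.058,0, 1,0,0,-0.058,0]'
python3 mv.py 607.5 89 174 -0.157 2
```

```text
time: 34.38
tool_pos: [595.6, 332.7, 202.0]
eef_rot: [-3.131, -0.251, -0.002]
ft_force: [0.6, -0.3, 0.4]
grip_width: 0.884
time: 35.05
tool_pos: [594.0, 332.0, 280.1]
eef_rot: [3.13, 0.251, -0.008]
ft_force: [0.9, 0.6, -0.5]
grip_width: 0.687
time: 35.72
tool_pos: [594.7, 332.3, 337.5]
eef_rot: [3.131, 0.251, -0.004]
ft_force: [-0.6, 0.5, -1.0]
grip_width: 0.691
t 35.72 grasp [594.3 332.2 182.5] psi 0.1599 tilt [-0.003 -0.001] F [-0.6  0.5 -1. ] w 0.691 q [0.42 0.63 0.31 1.26 0.   1.83]
call0 tx -0.0131 ty 0.1211 tz 0.0042 spin 0.1584
call1 tx 0.0062 ty 0.1217 tz 0.0042 spin 0.1584
```

```bash
python3 -m crank '[1,-0.001,0.01,0,0.02, 1,-0.003,0.028,0,0.04, 1,-0.005,0.048,0,0.065, 1,-0.007,0.066,0,0.09, 1,-0.009,0.082,0.001,0.11, 1,-0.011,0.098,0.002,0.13, 1,-0.012,0.11,0.003,0.15, 1,-0.013,0.121,0.004,0.1584]'
python3 -m crank '[1,0.001,0.02,0,0.02, 1,0.002,0.045,0,0.05, 1,0.003,0.07,0.001,0.09, 1,0.004,0.092,0.002,0.12, 1,0.005,0.108,0.003,0.14, 1,0.006,0.118,0.004,0.1584, 1,0.0062,0.121,0.004,0.1584, 1,0.0062,0.1217,0.004,0.1584]'
python3 -m crank '[1,0,0,0,0,1,0,0,0,0,1,0,0,0,0,1,0,0,0,0,1,0,0,0,0,1,0,0,0,0,1,0,0,0,0,1,0,0,0,0]'
python3 - <<'E'
from h import *
from mv import st
m=manip.camera_model("wrist");import pickle;pickle.dump(m,open("w17.pkl","wb"))
st()
im=manip.camera("wrist");crop("w",(120,100,400,300),3,"w17",im)
im=manip.camera("side");crop("s",(140,130,320,270),4,"d17",im)
im=manip.camera("scene");crop("s",(200,130,360,250),5,"s17",im)
E
```

```text
time: 36.38
tool_pos: [601.6, 209.5, 334.9]
eef_rot: [-3.142, 0.001, 0.001]
ft_force: [-0.2, 0.0, -1.8]
grip_width: 0.693
time: 37.05
tool_pos: [608.0, 88.8, 331.1]
eef_rot: [-3.131, 0.247, 0.0]
ft_force: [-0.2, -0.0, -0.9]
grip_width: 0.691
time: 37.72
tool_pos: [607.9, 89.4, 331.2]
eef_rot: [-3.132, 0.246, 0.0]
ft_force: [0.0, 0.1, -1.9]
grip_width: 0.691
t 37.72 grasp [607.9  89.4 176.2] psi -0.1568 tilt [0. 0.] F [ 0.   0.1 -1.9] w 0.691 q [0.04 0.49 0.06 1.14 0.   1.77]
```

View pics/w17.png

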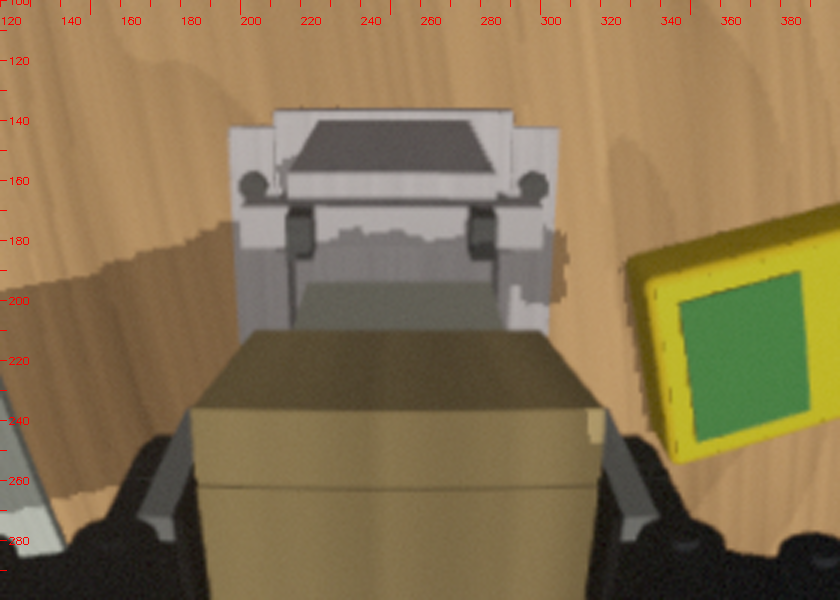

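View pics/s17.png

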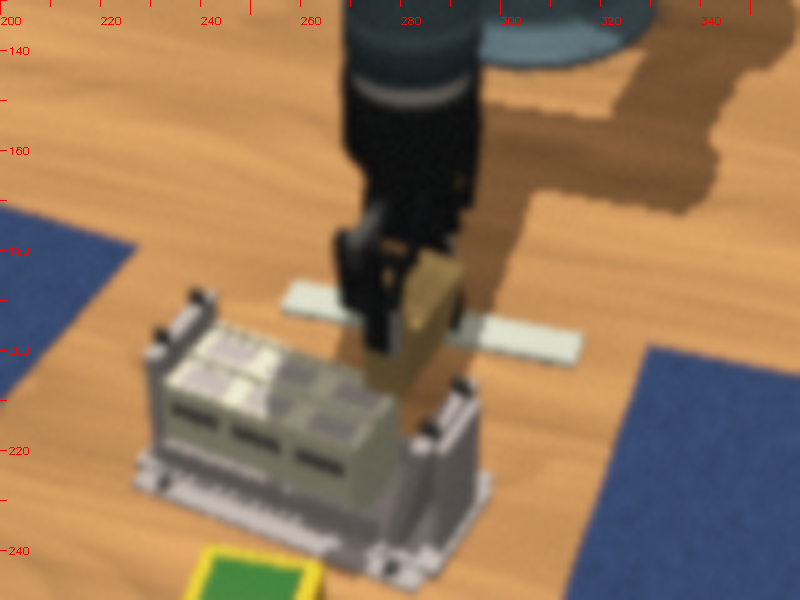

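```bash
python3 - <<'E'
from wf import *
m=pickle.load(open("w17.pkl","rb"))
ps=-.157;c,s=np.cos(ps),np.sin(ps);M=np.array([[c,s],[-s,c]])
f=lambda u,v,z:M@onz("wrist",u,v,z,m)[:2]
g=M@np.array([607.9,89.4]);print("grasp",g)
for n,a,b,z in [("wbase+12",(204,210),(301,210),130),("wtop+24",(184,236),(321.7,236),192),("cell3 base +22",(221.7,194.3),(286.7,194.3),8),("slope in 86",(200,182.7),(301,182.7),98),("slope out 96",(201,168.3),(301,168.3),98)]:
    A,B=f(*a,z),f(*b,z);print(n,A,B,(A+B)/2,np.hypot(*(A-B)))
print("c3 contact grasp",M@np.array([601.4,45.6]))
p,r=wfit([((-36,86,98),(200,182.7)),((36,86,98),(301,182.7)),((36,96,98),(301,168.3)),((-36,96,98),(201,168.3)),((-32,46,8),(221.7,194.3)),((32,46,8),(286.7,194.3))],m,[596,22,-.157]);print(p,r.tolist())
E
```

```text
grasp [586.4451 183.3491]
wbase+12 [555.7857 193.2863] [616.0602 193.31  ] [585.9229 193.2981] 60.274510238629546
wtop+24 [557.6066 207.014 ] [614.5058 207.0293] [586.0562 207.0216] 56.89914592248684
cell3 base +22 [553.8553 161.0022] [621.6401 161.0229] [587.7477 161.0126] 67.78471500077582
slope in 86 [548.322  201.2286] [620.611  201.2484] [584.4665 201.2385] 72.28900918376078
slope out 96 [549.5765 211.8596] [620.1106 211.868 ] [584.8435 211.8638] 70.53409039295843
c3 contact grasp [586.8734 139.0715]
[596.3568  22.4693  -0.1501] [[0.8, 0.1], [0.4, -0.6], [1.0, 0.3], [-1.0, 0.9], [-0.6, -0.2], [-4.2, -0.6]]
```

```bash
python3 -m crank '[1,0,0.002,0.003,0, 1,0,0.004,0.012,0, 1,0,0.0042,0.026,0, 1,0,0.0042,0.04,0, 1,0,0.0042,0.052,0, 1,0,0.0042,0.06,0, 1,0,0.0042,0.065,0, 1,0,0.0042,0.066,0]'
python3 -m crank '[1,0,0,0,0,1,0,0,0,0,1,0,0,0,0,1,0,0,0,0,1,0,0,0,0,1,0,0,0,0,1,0,0,0,0,1,0,0,0,0]'
python3 - <<'E'
from h import *
from mv import st
m=manip.camera_model("wrist");import pickle;pickle.dump(m,open("w18.pkl","wb"))
st()
im=manip.camera("wrist");crop("w",(120,130,400,330),3,"w18",im)
E
```

```text
time: 38.53
tool_pos: [606.8, 85.0, 263.8]
eef_rot: [3.132, -0.246, -0.003]
ft_force: [-0.6, 0.8, -1.2]
grip_width: 0.689
time: 39.2
tool_pos: [607.3, 85.2, 265.3]
eef_rot: [-3.132, 0.246, -0.0]
ft_force: [1.5, 0.1, -1.5]
grip_width: 0.691
t 39.20 grasp [607.4  85.2 110.3] psi -0.1569 tilt [0. 0.] F [ 1.5  0.1 -1.5] w 0.691 q [ 0.04  0.52 -0.06  0.99  0.    1.76]
```

View pics/w18.png

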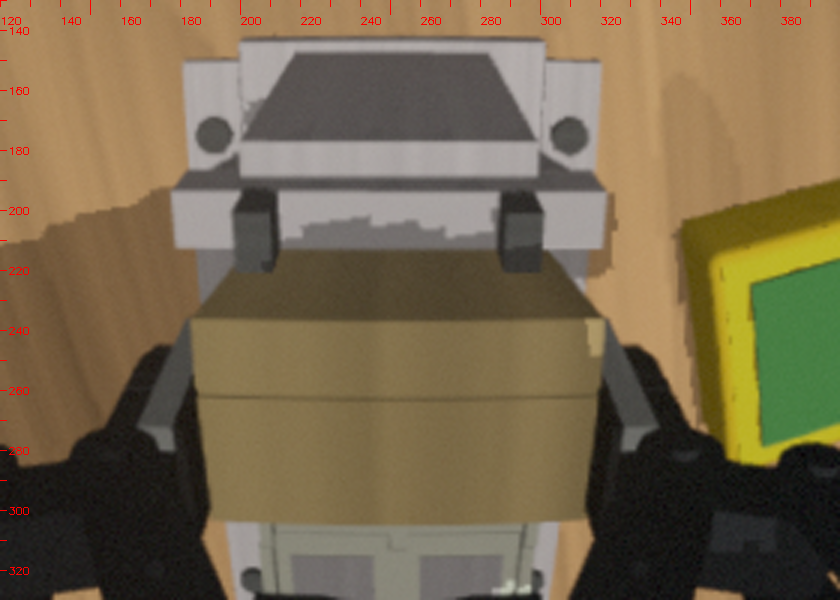

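```bash
python3 - <<'E'
from wf import *
m=pickle.load(open("w18.pkl","rb"))
ps=-.157;c,s=np.cos(ps),np.sin(ps);M=np.array([[c,s],[-s,c]])
f=lambda u,v,z:M@onz("wrist",u,v,z,m)[:2]
for n,a,b,z in [("wtop+24",(184,236.5),(321.7,236.5),126.3),("wtop-12",(190.5,304),(315.5,303.5),126.3),("slope in 86",(178.5,212.7),(320.5,212.7),98),("slope out 96",(177.5,193.5),(321,193.5),98)]:
    A,B=f(*a,z),f(*b,z);print(n,A,B,(A+B)/2,np.hypot(*(A-B)))
E
```

```text
wtop+24 [557.7048 202.6182] [614.5374 202.6214] [586.1211 202.6198] 56.83260755879857
wtop-12 [556.8036 166.2538] [615.6264 166.5503] [586.215  166.4021] 58.82356426310231
slope in 86 [548.6037 201.3237] [620.2099 201.3807] [584.4068 201.3522] 71.60625151816892
slope out 96 [548.9809 211.5909] [619.6441 211.6131] [584.3125 211.602 ] 70.66324983882438
```

```bash
python3 -m crank '[1,-0.0015,0,0,0, 1,-0.0015,0.0005,0.004,0, 1,-0.0015,0.001,0.01,0, 1,-0.0015,0.0017,0.016,0, 1,-0.0015,0.0024,0.022,0, 1,-0.0015,0.003,0.027,0, 1,-0.0015,0.0033,0.03,0, 1,-0.0015,0.0035,0.032,0]'
python3 mv.py
python3 - <<'E'
from h import *
from mv import st
im=manip.camera("side");crop("s",(160,130,300,260),5,"d19",im)
st()
E
```

```text
time: 39.92
tool_pos: [605.2, 82.2, 232.5]
eef_rot: [-3.131, 0.246, 0.001]
ft_force: [-0.5, 1.9, -0.2]
grip_width: 0.695
t 39.92 grasp [605.1  82.4  77.5] psi -0.1567 tilt [-0.001  0.001] F [-0.5  1.9 -0.2] w 0.695 q [ 0.03  0.55 -0.11  0.91  0.    1.76]
t 39.97 grasp [605.1  82.4  77.4] psi -0.1567 tilt [-0.001  0.001] F [-0.2  3.5 -2.7] w 0.691 q [ 0.03  0.55 -0.11  0.91  0.    1.76]
```

View pics/d19.png

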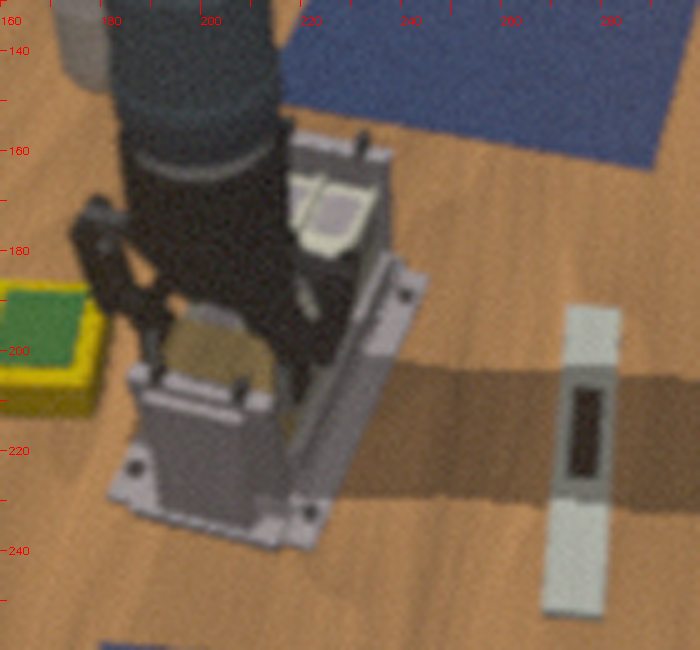

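```bash
python3 -m crank '[1,0,0,0.002,0, 1,0,0,0.004,0, 1,0,0,0.006,0, 1,0,0.0003,0.008,0, 1,0,0.0005,0.01,0, 1,0,0.0005,0.01,0, 1,0,0.0005,0.01,0, 1,0,0.0005,0.01,0]'
python3 mv.py
```

```text
time: 40.63
tool_pos: [605.5, 82.0, 223.1]
eef_rot: [-3.13, 0.245, -0.001]
ft_force: [1.5, 5.6, -2.2]
grip_width: 0.69
t 40.63 grasp [605.7  82.3  68.1] psi -0.1564 tilt [0.001 0.002] F [ 1.5  5.6 -2.2] w 0.690 q [ 0.03  0.56 -0.12  0.89  0.    1.76]
```

```bash
python3 -m crank '[1,0,0,0.002,0, 1,0,0,0.004,0, 1,0,0,0.005,0, 1,0,0,0.006,0, 1,0,0,0.007,0, 1,0,0,0.007,0, 1,0,0,0.007,0, 1,0,0,0.007,0]'
python3 mv.py
```

```text
time: 41.3
tool_pos: [605.5, 82.0, 218.8]
eef_rot: [-3.13, 0.247, -0.004]
ft_force: [-2.6, 5.1, 13.6]
grip_width: 0.689
t 41.30 grasp [605.9  82.2  63.8] psi -0.1574 tilt [0.003 0.002] F [-2.6  5.1 13.6] w 0.689 q [ 0.03  0.56 -0.13  0.88  0.    1.76]
```

```bash
python3 -m crank '[1,0,0,0.001,0, 1,0,0,0.002,0, 1,0,0,0.003,0, 1,0,0,0.004,0, 1,0,0,0.004,0, 1,0,0,0.004,0, 1,0,0,0.004,0, 1,0,0,0.004,0]'
python3 mv.py
python3 - <<'E'
from h import *
from mv import st
m=manip.camera_model("wrist");import pickle;pickle.dump(m,open("w20.pkl","wb"))
im=manip.camera("wrist");crop("w",(120,130,400,330),3,"w20",im)
E
```

```text
time: 41.97
tool_pos: [605.3, 82.0, 218.6]
eef_rot: [-3.13, 0.247, -0.007]
ft_force: [-12.6, 4.1, 37.5]
grip_width: 0.692
t 41.97 grasp [606.   82.2  63.6] psi -0.1574 tilt [0.004 0.002] F [-12.6   4.1  37.5] w 0.692 q [ 0.03  0.56 -0.13  0.88  0.    1.76]
```

View pics/w20.png

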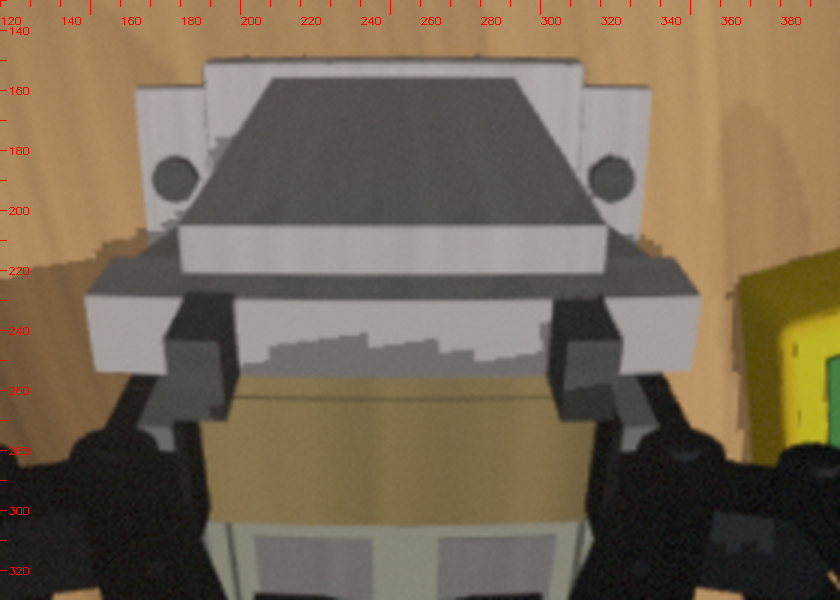

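```bash
python3 -m crank '[1,0,0,-0.004,0, 1,0,0,-0.006,0, 0,0,0,-0.006,0, 0,0,0,-0.006,0, 0,0,0,-0.006,0, 0,0,0,-0.006,0, 0,0,0,-0.006,0, 0,0,0,-0.006,0]'
python3 mv.py
python3 -m crank '[0,0,0,-0.005,0, 0,0,0,-0.02,0, 0,0,0,-0.04,0, 0,0,0,-0.055,0, 1,0,-0.003,-0.06,0, 1,0,-0.005,-0.06,0, 1,0,-0.005,-0.06,0, 1,0,-0.005,-0.06,0]'
python3 -m crank '[1,0,0,0,0,1,0,0,0,0,1,0,0,0,0,1,0,0,0,0,1,0,0,0,0,1,0,0,0,0,1,0,0,0,0,1,0,0,0,0]'
python3 - <<'E'
from h import *
from mv import st
m=manip.camera_model("wrist");import pickle;pickle.dump(m,open("w21.pkl","wb"));st()
im=manip.camera("wrist");crop("w",(120,130,400,330),3,"w21",im)
E
```

```text
time: 42.68
tool_pos: [605.2, 81.2, 218.1]
eef_rot: [3.132, -0.246, -0.0]
ft_force: [-0.5, 0.6, -0.4]
grip_width: 1.001
t 42.68 grasp [605.1  81.2  63.1] psi -0.1571 tilt [-0. -0.] F [-0.5  0.6 -0.4] w 1.001 q [ 0.03  0.56 -0.13  0.88 -0.    1.76]
time: 43.35
tool_pos: [605.5, 86.6, 277.1]
eef_rot: [3.132, -0.246, -0.003]
ft_force: [0.8, 0.0, -0.2]
grip_width: 0.451
time: 44.02
tool_pos: [606.0, 86.4, 278.2]
eef_rot: [-3.132, 0.246, -0.0]
ft_force: [0.8, 0.3, -0.2]
grip_width: -0.002
t 44.02 grasp [606.   86.4 123.2] psi -0.1569 tilt [0. 0.] F [ 0.8  0.3 -0.2] w -0.002 q [ 0.04  0.51 -0.04  1.02  0.    1.77]
```

View pics/w21.png

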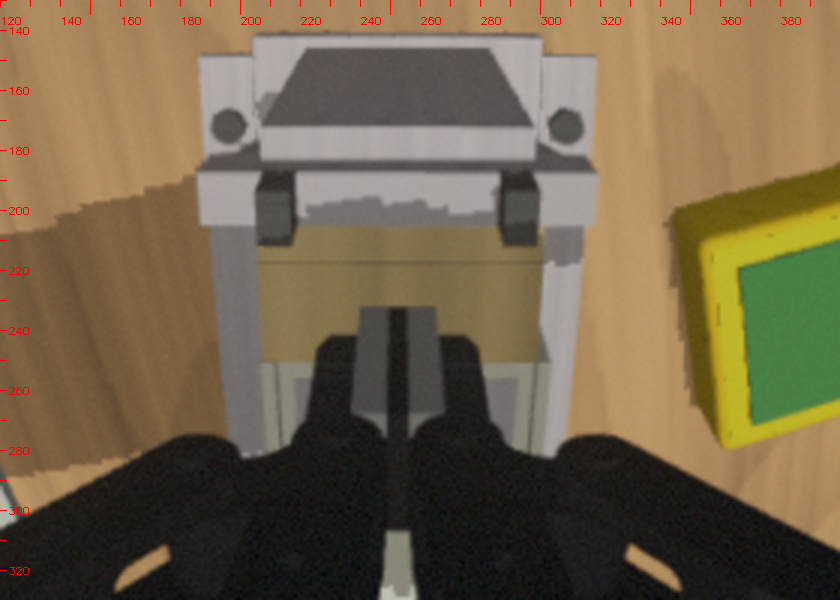

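```bash
python3 -m crank '[1,0,0,0.004,0, 1,0,0,0.01,0, 1,0,0,0.016,0, 1,0,0,0.02,0, 1,0,0,0.022,0, 1,0,0,0.024,0, 1,0,0,0.024,0, 1,0,0,0.024,0]'
python3 mv.py
python3 -m crank '[1,0,0,0.001,0, 1,0,0,0.002,0, 1,0,0,0.003,0, 1,0,0,0.004,0, 1,0,0,0.005,0, 1,0,0,0.005,0, 1,0,0,0.005,0, 1,0,0,0.005,0]'
python3 mv.py
```

```text
time: 44.73
tool_pos: [606.0, 86.4, 254.2]
eef_rot: [-3.132, 0.246, 0.0]
ft_force: [0.9, 1.5, 1.0]
grip_width: 0.004
t 44.73 grasp [606.   86.4  99.2] psi -0.1569 tilt [-0.  0.] F [0.9 1.5 1. ] w 0.004 q [ 0.04  0.53 -0.08  0.96  0.    1.77]
time: 45.4
tool_pos: [606.0, 86.4, 251.3]
eef_rot: [-3.132, 0.246, -0.003]
ft_force: [-4.3, -0.7, 12.0]
grip_width: 0.002
t 45.40 grasp [606.3  86.4  96.3] psi -0.1568 tilt [0.002 0.   ] F [-4.3 -0.7 12. ] w 0.002 q [ 0.04  0.53 -0.08  0.95 -0.    1.77]
```

```bash
python3 -m crank '[1,0,0,0.001,0, 1,0,0,0.002,0, 1,0,0,0.0025,0, 1,0,0,0.0025,0, 1,0,0,0.0025,0, 1,0,0,0.0025,0, 1,0,0,0.0025,0, 1,0,0,0.0025,0]'
python3 mv.py
python3 -m crank '[1,0,0,-0.005,0, 1,0,0,-0.02,0, 1,0,0,-0.05,0, 1,0,0,-0.075,0, 1,0,0,-0.092,0, 1,0,0,-0.1,0, 0.5,0,0,-0.1,0, 0.5,0,0,-0.1,0]'
python3 -m crank '[0.5,0,0,0,0,0.5,0,0,0,0,0.5,0,0,0,0,0.5,0,0,0,0,0.5,0,0,0,0,0.5,0,0,0,0,0.5,0,0,0,0,0.5,0,0,0,0]'
python3 - <<'E'
from h import *
from mv import st,plan
st()
im=manip.camera("side");crop("s",(150,130,310,350),3,"d22",im)
im=manip.camera("scene");crop("s",(220,160,400,260),4,"s22",im);plan(500,340,130,np.pi/2,2)
E
```

```text
time: 46.07
tool_pos: [605.8, 86.4, 251.2]
eef_rot: [-3.132, 0.246, -0.005]
ft_force: [-10.3, -0.5, 25.5]
grip_width: 0.001
t 46.07 grasp [606.3  86.4  96.2] psi -0.1568 tilt [ 0.003 -0.   ] F [-10.3  -0.5  25.5] w 0.001 q [ 0.04  0.53 -0.08  0.95 -0.    1.77]
time: 46.73
tool_pos: [606.0, 86.4, 346.2]
eef_rot: [-3.132, 0.246, 0.0]
ft_force: [-0.5, 0.3, -0.3]
grip_width: 0.275
time: 47.4
tool_pos: [606.0, 86.4, 346.7]
eef_rot: [-3.132, 0.246, -0.0]
ft_force: [1.0, -0.6, 0.2]
grip_width: 0.499
t 47.40 grasp [606.   86.4 191.7] psi -0.1569 tilt [0. 0.] F [ 1.  -0.6  0.2] w 0.499 q [0.04 0.47 0.08 1.17 0.   1.77]
call0 tx -0.0722 ty -0.1170 tz 0.0309 spin -0.8638
call1 tx 0.0421 ty -0.1308 tz 0.0309 spin -0.8638
```

View pics/d22.png

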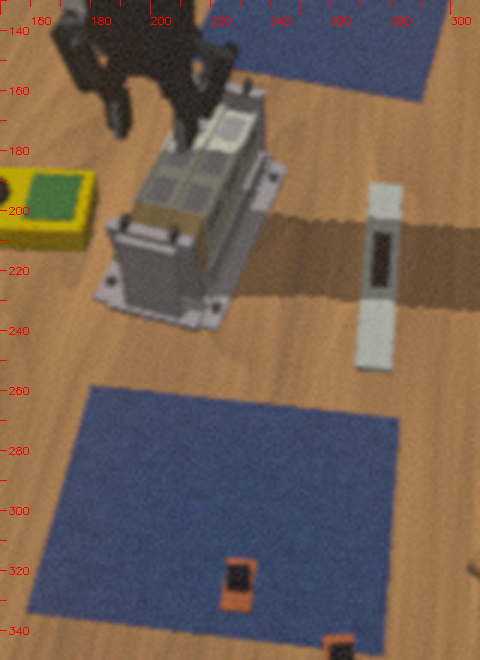

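View pics/s22.png

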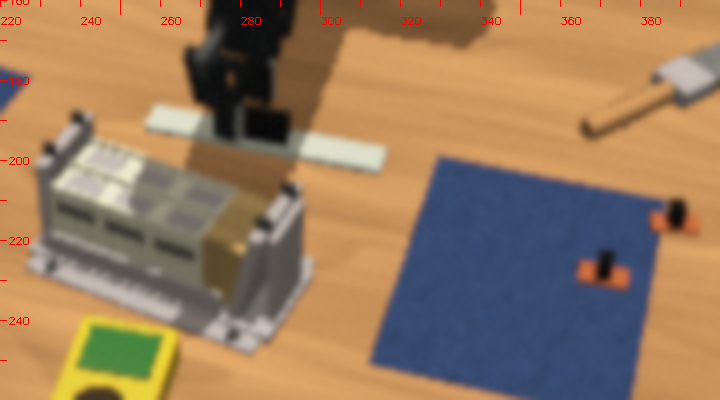

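```bash
python3 mv.py 500.6 347.2 110 1.614 2
```

```text
t 47.50 grasp [606.   86.4 191.8] psi -0.1569 tilt [0. 0.] F [ 0.3  0.6 -0.5] w 0.502 q [0.04 0.47 0.08 1.17 0.   1.77]
call0 tx -0.0724 ty -0.1206 tz 0.0409 spin -0.8854
call1 tx 0.0475 ty -0.1324 tz 0.0409 spin -0.8854
```

```bash
python3 -m crank '[0.5,-0.005,-0.009,0,-0.1, 0.5,-0.015,-0.025,0,-0.215, 0.5,-0.026,-0.043,0.003,-0.33, 0.5,-0.037,-0.061,0.01,-0.45, 0.5,-0.047,-0.079,0.018,-0.56, 0.5,-0.057,-0.095,0.026,-0.68, 0.5,-0.065,-0.109,0.034,-0.79, 0.5,-0.0724,-0.1206,0.0409,-0.8854]'
python3 -m crank '[0.5,0.007,-0.02,0.006,-0.11, 0.5,0.015,-0.043,0.014,-0.23, 0.5,0.024,-0.067,0.022,-0.35, 0.5,0.032,-0.09,0.03,-0.47, 0.5,0.039,-0.109,0.036,-0.59, 0.5,0.044,-0.123,0.039,-0.7, 0.5,0.047,-0.13,0.0409,-0.8, 0.5,0.0475,-0.1324,0.0409,-0.8854]'
python3 -m crank '[0.5,0,0,0,0,0.5,0,0,0,0,0.5,0,0,0,0,0.5,0,0,0,0,0.5,0,0,0,0,0.5,0,0,0,0,0.5,0,0,0,0,0.5,0,0,0,0]'
python3 - <<'E'
from h import *
from mv import st
m=manip.camera_model("wrist");import pickle;pickle.dump(m,open("w23.pkl","wb"));st()
im=manip.camera("wrist");cv2.imwrite("pics/w23f.png",im[:,:,::-1]);crop("w",(150,120,350,260),4,"w23",im)
E
```

```text
time: 48.17
tool_pos: [552.8, 218.0, 305.4]
eef_rot: [-2.932, -1.128, -0.0]
ft_force: [0.2, -0.2, -0.1]
grip_width: 0.498
time: 48.83
tool_pos: [499.7, 348.7, 264.3]
eef_rot: [-2.165, -2.276, 0.001]
ft_force: [-0.3, 0.4, -0.4]
grip_width: 0.497
time: 49.5
tool_pos: [500.7, 347.1, 265.0]
eef_rot: [-2.174, -2.268, -0.0]
ft_force: [0.6, 0.4, 0.1]
grip_width: 0.504
t 49.50 grasp [500.7 347.1 110. ] psi 1.6134 tilt [0. 0.] F [0.6 0.4 0.1] w 0.504 q [ 0.5   0.52 -0.07  0.98  0.    0.46]
```

View pics/w23f.png

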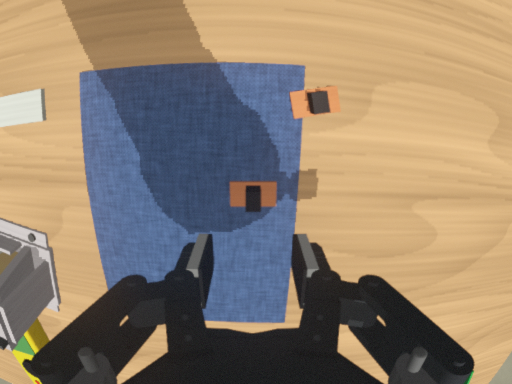

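View pics/w23.png

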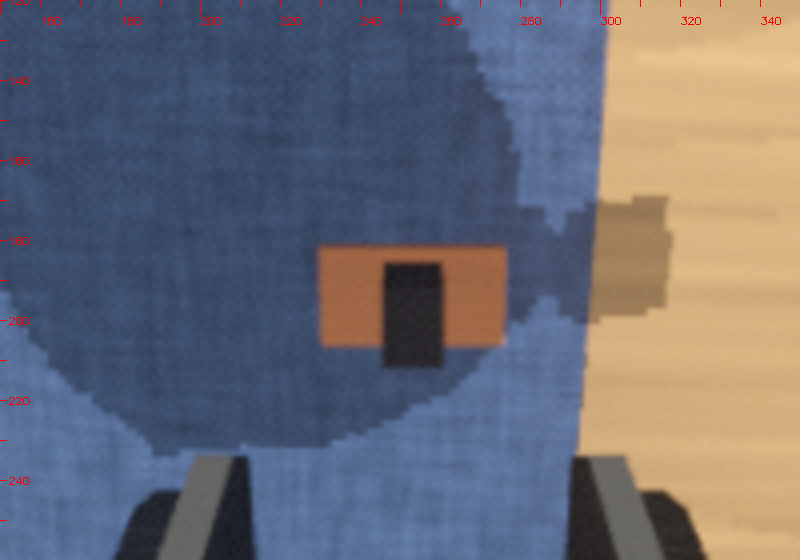

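```bash
python3 - <<'E'
from wf import *
from mv import *
m=pickle.load(open("w23.pkl","rb"))
L=[(-10.5,-19,4),(-10.5,19,4),(10.5,19,4),(10.5,-19,4)]
p,r=wfit(list(zip(L,[(229.5,181.5),(277,181.5),(276.5,206.8),(230,206.8)])),m,[500,347,0]);print(p,r.tolist());plan(p[0],p[1],25,p[2]+np.pi/2)
p,r=wfit(list(zip(L,[(290,92.5),(335.5,86.5),(339.5,112),(296,119.5)])),m,[440,390,0]);print(p,r.tolist())
E
```

```text
[499.5889 347.4407   0.0428] [[0.2, 0.5], [-0.2, 0.5], [-0.4, -0.6], [0.3, -0.6]]
call0 tx 0.0004 ty -0.0011 tz 0.0849 spin -0.0000
[422.7573 392.286    0.2314] [[-0.6, 0.4], [1.3, -0.6], [1.2, 0.2], [-2.0, 0.0]]
```

```bash
python3 -m crank '[0.5,0,-0.001,0.01,0, 0.5,0.0004,-0.001,0.03,0, 0.5,0.0004,-0.001,0.052,0, 0.5,0.0004,-0.001,0.07,0, 0.5,0.0004,-0.001,0.08,0, 0.5,0.0004,-0.001,0.084,0, 0.5,0.0004,-0.001,0.085,0, 0.5,0.0004,-0.001,0.085,0]'
python3 -m crank '[1,0,0,0,0, 1,0,0,0,0, 1,0,0,0,0, 1,0,0,0,0, 1,0,0,0,0, 1,0,0,0,0, 1,0,0,-0.005,0, 1,0,0,-0.02,0]'
python3 mv.py
python3 -m crank '[1,0,0,-0.03,0, 1,0,0,-0.065,0, 1,0,0,-0.1,0, 1,0,0,-0.125,0, 1,0,0,-0.138,0, 1,0,0,-0.145,0, 1,0,0,-0.145,0, 1,0,0,-0.145,0]'
python3 - <<'E'
from h import *
from mv import st,plan
m=manip.camera_model("wrist");import pickle;pickle.dump(m,open("w24.pkl","wb"));st()
im=manip.camera("wrist");crop("w",(150,120,350,260),4,"w24",im)
E
```

```text
time: 50.22
tool_pos: [499.8, 347.7, 180.2]
eef_rot: [2.173, 2.269, 0.001]
ft_force: [0.5, -0.3, 0.5]
grip_width: 0.502
time: 50.88
tool_pos: [498.3, 346.9, 198.1]
eef_rot: [-2.172, -2.268, 0.007]
ft_force: [0.1, -0.4, 0.1]
grip_width: 0.119
t 50.88 grasp [497.7 346.5  43.1] psi 1.6138 tilt [-0.004 -0.002] F [ 0.1 -0.4  0.1] w 0.119 q [ 0.5   0.58 -0.16  0.84  0.    0.46]
time: 51.55
tool_pos: [499.4, 347.5, 344.2]
eef_rot: [-2.173, -2.269, 0.001]
ft_force: [0.5, 0.0, -0.3]
grip_width: 0.121
t 51.55 grasp [499.2 347.4 189.2] psi 1.6139 tilt [-0.001 -0.   ] F [ 0.5  0.  -0.3] w 0.121 q [0.5  0.47 0.06 1.17 0.   0.46]
```

View pics/w24.png

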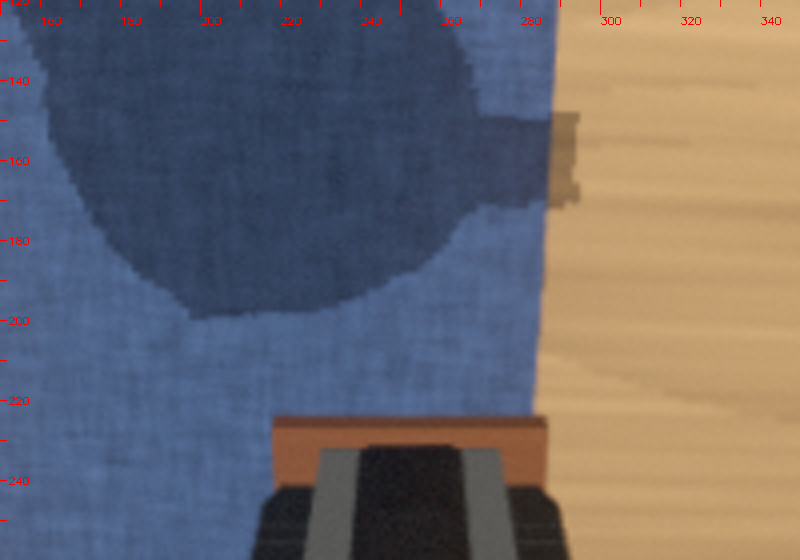

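```bash
python3 mv.py 581.8 26.4 150 1.4138 2
```

```text
t 51.60 grasp [498.8 347.1 188.4] psi 1.6139 tilt [-0.002 -0.001] F [-0.4 -0.6 -0.4] w 0.119 q [0.5  0.47 0.06 1.17 0.   0.46]
call0 tx -0.1621 ty 0.0344 tz 0.0192 spin 0.1000
call1 tx -0.1578 ty 0.0504 tz 0.0192 spin 0.1000
```

```bash
python3 -m crank '[1,-0.01,0.002,0,0.01, 1,-0.03,0.006,0,0.02, 1,-0.053,0.011,0,0.03, 1,-0.077,0.016,0,0.045, 1,-0.1,0.021,0,0.06, 1,-0.122,0.026,0,0.075, 1,-0.143,0.03,0.001,0.09, 1,-0.1621,0.0344,0.002,0.1]'
python3 -m crank '[1,-0.02,0.006,0.003,0.01, 1,-0.045,0.014,0.008,0.025, 1,-0.073,0.023,0.014,0.045, 1,-0.1,0.032,0.02,0.065, 1,-0.125,0.04,0.027,0.085, 1,-0.145,0.046,0.033,0.1, 1,-0.155,0.0495,0.0355,0.1, 1,-0.1578,0.0504,0.036,0.1]'
python3 -m crank '[1,0,0,0,0,1,0,0,0,0,1,0,0,0,0,1,0,0,0,0,1,0,0,0,0,1,0,0,0,0,1,0,0,0,0,1,0,0,0,0]'
python3 - <<'E'
from h import *
from mv import st,plan
m=manip.camera_model("wrist");import pickle;pickle.dump(m,open("w25.pkl","wb"));st()
im=manip.camera("wrist");cv2.imwrite("pics/w25f.png",im[:,:,::-1]);crop("w",(140,130,360,290),3,"w25",im)
plan(581.8,26.4,150,1.4138)
E
```

```text
time: 52.27
tool_pos: [540.6, 185.0, 341.4]
eef_rot: [-2.285, -2.154, 0.004]
ft_force: [-0.7, 0.0, -0.8]
grip_width: 0.119
time: 52.93
tool_pos: [581.8, 24.6, 305.1]
eef_rot: [-2.39, -2.036, 0.004]
ft_force: [-0.0, 0.1, -0.9]
grip_width: 0.114
time: 53.6
tool_pos: [582.3, 27.0, 307.0]
eef_rot: [2.388, 2.041, 0.0]
ft_force: [0.3, 0.6, -0.3]
grip_width: 0.119
t 53.60 grasp [582.3  27.  152. ] psi 1.4143 tilt [0. 0.] F [ 0.3  0.6 -0.3] w 0.119 q [-0.06  0.44 -0.09  1.05  0.    0.09]
call0 tx -0.0005 ty -0.0004 tz 0.0020 spin 0.0004
```

View pics/w25f.png

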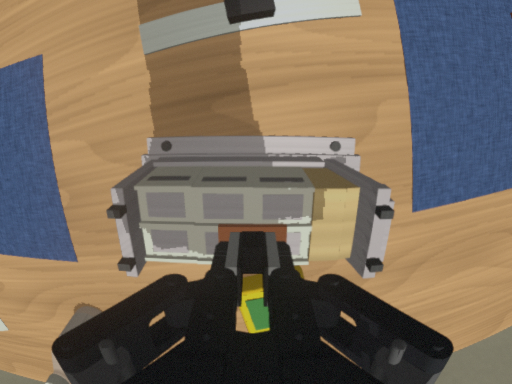

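View pics/w25.png

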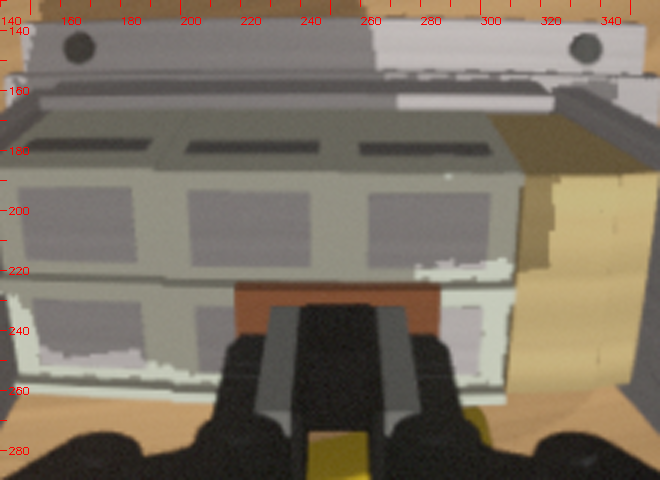

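```bash
python3 - <<'E'
from wf import *
m=pickle.load(open("w25.pkl","rb"))
ps=-.157;c,s=np.cos(ps),np.sin(ps);M=np.array([[c,s],[-s,c]])
f=lambda u,v,z:(M@onz("wrist",u,v,z,m)[:2]).round(1)
print("grasp",M@np.array([582.3,27.0]))
print("corner -32,46",f(312.7,187.7,78)," +32,46",f(308.3,264.3,78),"0,46",f(311,225,78))
print("joint",f(253.3,206.7,73), "patches c3",f(140+370/3,130+65,73),f(140+490/3,195,73),"c2",f(140+190/3,195,73),f(140+310/3,195,73),"c1",f(140+20/3,195,73),f(140+135/3,195,73))
print("link",f(218.3,224.7,127),f(286.7,224.7,127))
p,r=wfit([((-32,46,78),(312.7,187.7)),((32,46,78),(308.3,264.3)),((0,46,78),(311,225))],m,[595,22,-.157]);print(p,r.tolist(),M@p[:2])
E
```

```text
grasp [570.9166 117.7139]
corner -32,46 [553.9 159.8]  +32,46 [617.5 161.4] 0,46 [583.  160.6]
joint [570.2 117.8] patches c3 [561.1 125.1] [561.1 154.3] c2 [561.2  81.5] [561.1 110.6] c1 [561.3  37.6] [561.2  67.7]
link [559.6  98.3] [559.6 136.1]
[597.1775  21.5734  -0.1316] [[0.1, -0.8], [0.1, -0.3], [-0.2, 2.8]] [586.4595 114.6802]
```

```bash
python3 -m crank '[1,0.0006,0,0.005,0, 1,0.0006,0,0.015,0, 1,0.0006,0,0.028,0, 1,0.0006,0,0.038,0, 1,0.0006,0,0.045,0, 1,0.0006,0,0.049,0, 1,0.0006,0,0.05,0, 1,0.0006,0,0.05,0]'
python3 mv.py
python3 -m crank '[1,0,0,0.001,0, 1,0,0,0.002,0, 1,0,0,0.003,0, 1,0,0,0.0035,0, 1,0,0,0.004,0, 1,0,0,0.004,0, 1,0,0,0.004,0, 1,0,0,0.004,0]'
python3 - <<'E'
from h import *
from mv import st,plan
m=manip.camera_model("wrist");import pickle;pickle.dump(m,open("w26.pkl","wb"));st()
im=manip.camera("wrist");crop("w",(140,130,360,290),3,"w26",im);st()
E
```

```text
time: 54.32
tool_pos: [582.3, 27.3, 256.5]
eef_rot: [-2.388, -2.04, 0.001]
ft_force: [-0.0, 0.7, -0.5]
grip_width: 0.12
t 54.32 grasp [582.2  27.3 101.5] psi 1.4138 tilt [-0.001  0.   ] F [-0.   0.7 -0.5] w 0.120 q [-0.06  0.48 -0.16  0.93  0.    0.09]
time: 54.98
tool_pos: [582.6, 27.3, 254.3]
eef_rot: [2.388, 2.04, 0.002]
ft_force: [-1.9, 0.7, 6.0]
grip_width: 0.12
t 54.98 grasp [582.9  27.3  99.3] psi 1.4139 tilt [ 0.002 -0.   ] F [-1.9  0.7  6. ] w 0.120 q [-0.06  0.48 -0.17  0.93 -0.    0.09]
t 55.03 grasp [582.9  27.3  99.3] psi 1.4139 tilt [ 0.002 -0.   ] F [-2.7 -1.   6.5] w 0.119 q [-0.06  0.48 -0.17  0.93  0.    0.09]
```

View pics/w26.png

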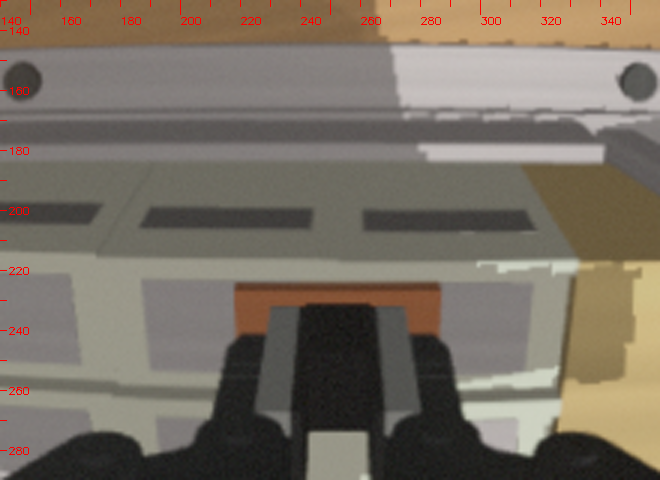

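```bash
python3 -m crank '[1,0,0,-0.001,0, 0.6,0,0,-0.001,0, 0.6,0,0,-0.001,0, 0.6,0,0,-0.001,0, 0.6,0,0,-0.001,0, 0.6,0,0,-0.001,0, 0.6,0,0,-0.003,0, 0.6,0,0,-0.01,0]'
python3 -m crank '[0.6,0,0,-0.02,0, 0.6,0,0,-0.04,0, 0.5,0,0,-0.06,0, 0.5,0,0,-0.075,0, 0.5,0,0,-0.08,0, 0.5,0,0,-0.08,0, 0.5,0,0,-0.08,0, 0.5,0,0,-0.08,0]'
python3 - <<'E'
from h import *
from mv import st,plan
m=manip.camera_model("wrist");import pickle;pickle.dump(m,open("w27.pkl","wb"));st()
im=manip.camera("wrist");crop("w",(100,100,400,300),2,"w27",im)
plan(422.8,392.3,110,1.802,2)
im=manip.camera("side");crop("s",(220,300,320,384),6,"d27",im)
E
```

```text
time: 55.7
tool_pos: [581.8, 27.3, 262.0]
eef_rot: [-2.387, -2.039, 0.003]
ft_force: [0.0, 0.2, 0.1]
grip_width: 0.402
time: 56.37
tool_pos: [581.9, 27.3, 341.7]
eef_rot: [-2.388, -2.04, 0.002]
ft_force: [-1.0, -0.7, -0.1]
grip_width: 0.499
t 56.37 grasp [581.6  27.4 186.7] psi 1.4139 tilt [-0.002  0.   ] F [-1.  -0.7 -0.1] w 0.499 q [-0.06  0.42 -0.02  1.13  0.    0.09]
call0 tx 0.1678 ty -0.1071 tz 0.0383 spin -0.1941
call1 tx 0.1853 ty -0.0727 tz 0.0383 spin -0.1941
```

View pics/w27.png

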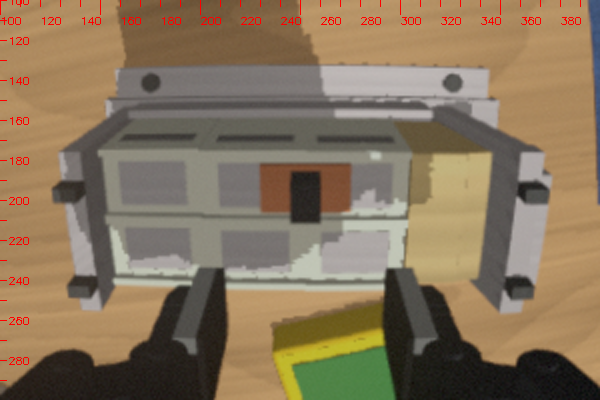

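View pics/d27.png

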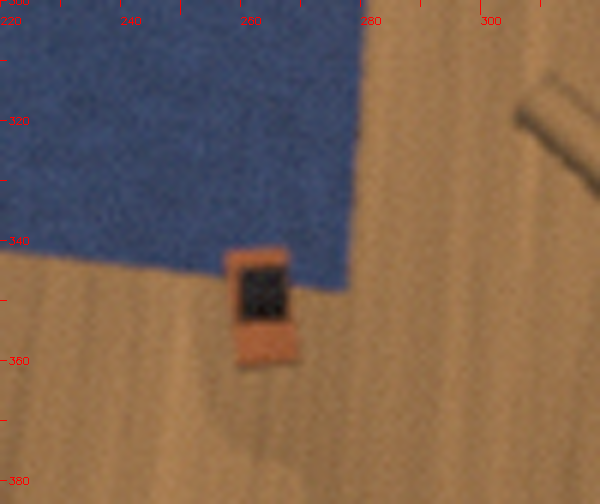

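```bash
python3 -m crank '[0.5,0.01,-0.007,0,-0.02, 0.5,0.03,-0.02,0,-0.04, 0.5,0.053,-0.034,0,-0.065, 0.5,0.077,-0.049,0,-0.09, 0.5,0.1,-0.064,0,-0.12, 0.5,0.123,-0.079,0,-0.15, 0.5,0.146,-0.093,0.003,-0.175, 0.5,0.1678,-0.1071,0.006,-0.1941]'
python3 -m crank '[0.5,0.024,-0.009,0.006,-0.02, 0.5,0.054,-0.021,0.014,-0.05, 0.5,0.087,-0.034,0.026,-0.09, 0.5,0.12,-0.047,0.04,-0.13, 0.5,0.148,-0.058,0.054,-0.165, 0.5,0.17,-0.067,0.064,-0.185, 0.5,0.182,-0.0715,0.069,-0.1941, 0.5,0.1853,-0.0727,0.0705,-0.1941]'
python3 -m crank '[0.5,0,0,0,0,0.5,0,0,0,0,0.5,0,0,0,0,0.5,0,0,0,0,0.5,0,0,0,0,0.5,0,0,0,0,0.5,0,0,0,0,0.5,0,0,0,0]'
python3 - <<'E'
from h import *
from mv import st
m=manip.camera_model("wrist");import pickle;pickle.dump(m,open("w28.pkl","wb"));st()
im=manip.camera("wrist");crop("w",(150,120,350,260),4,"w28",im)
E
```

```text
time: 57.13
tool_pos: [501.4, 211.6, 336.5]
eef_rot: [-2.176, -2.265, 0.0]
ft_force: [-0.1, -0.0, -0.2]
grip_width: 0.5
time: 57.8
tool_pos: [421.2, 393.8, 264.9]
eef_rot: [-1.945, -2.466, 0.004]
ft_force: [0.4, -0.6, -0.2]
grip_width: 0.497
time: 58.47
tool_pos: [423.5, 392.0, 266.6]
eef_rot: [1.951, 2.462, 0.0]
ft_force: [-0.4, 0.4, 0.1]
grip_width: 0.501
t 58.47 grasp [423.5 392.  111.6] psi 1.8016 tilt [0. 0.] F [-0.4  0.4  0.1] w 0.501 q [ 0.64  0.46 -0.17  0.95  0.    0.41]
```

View pics/w28.png

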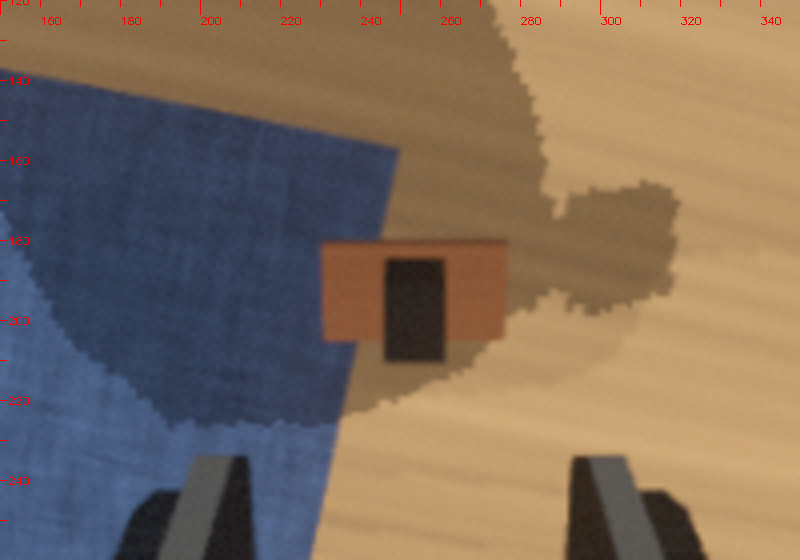

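```bash
python3 -m crank '[0.5,0,-0.001,0.01,0, 0.5,0.0006,-0.0018,0.03,0, 0.5,0.0006,-0.0018,0.052,0, 0.5,0.0006,-0.0018,0.071,0, 0.5,0.0006,-0.0018,0.081,0, 0.5,0.0006,-0.0018,0.0855,0, 0.5,0.0006,-0.0018,0.0865,0, 0.5,0.0006,-0.0018,0.0865,0]'
python3 -m crank '[1,0,0,0,0, 1,0,0,0,0, 1,0,0,0,0, 1,0,0,0,0, 1,0,0,0,0, 1,0,0,0,0, 1,0,0,-0.005,0, 1,0,0,-0.02,0]'
python3 mv.py
python3 -m crank '[1,0,0,-0.03,0, 1,0,0,-0.065,0, 1,0,0,-0.1,0, 1,0,0,-0.125,0, 1,0,0,-0.138,0, 1,0,0,-0.145,0, 1,0,0,-0.145,0, 1,0,0,-0.145,0]'
python3 -m crank '[1,0,0,0,0,1,0,0,0,0,1,0,0,0,0,1,0,0,0,0,1,0,0,0,0,1,0,0,0,0,1,0,0,0,0,1,0,0,0,0]'
python3 - <<'E'
from h import *
from mv import st,plan
st()
im=manip.camera("wrist");crop("w",(150,160,350,260),4,"w29",im)
ps=-.157;c,s=np.cos(ps),np.sin(ps);M=np.array([[c,s],[-s,c]])
t=M.T@np.array([585.7+15.5+.6,74.2+.4]);print(t);plan(t[0],t[1],152,1.4138,2)
E
```

```text
time: 59.18
tool_pos: [421.6, 392.6, 180.1]
eef_rot: [1.95, 2.463, 0.001]
ft_force: [0.0, 1.1, -0.4]
grip_width: 0.499
time: 59.85
tool_pos: [420.3, 391.6, 198.4]
eef_rot: [-1.95, -2.462, 0.007]
ft_force: [0.6, 0.0, -0.6]
grip_width: 0.122
t 59.85 grasp [419.7 391.2  43.4] psi 1.8021 tilt [-0.003 -0.003] F [ 0.6  0.  -0.6] w 0.122 q [ 0.64  0.52 -0.26  0.8   0.    0.41]
time: 60.52
tool_pos: [421.2, 392.3, 344.2]
eef_rot: [-1.95, -2.463, 0.001]
ft_force: [-0.0, 0.6, -0.9]
grip_width: 0.121
time: 61.18
tool_pos: [421.4, 392.4, 344.9]
eef_rot: [1.95, 2.463, 0.0]
ft_force: [-0.2, 0.4, -1.4]
grip_width: 0.118
t 61.18 grasp [421.4 392.4 189.9] psi 1.8021 tilt [0. 0.] F [-0.2  0.4 -1.4] w 0.118 q [ 0.64  0.4  -0.04  1.13  0.    0.41]
[606.0625 -20.4124]
call0 tx -0.2221 ty 0.0425 tz 0.0190 spin 0.1942
call1 tx -0.2097 ty 0.0846 tz 0.0190 spin 0.1942
```

View pics/w29.png

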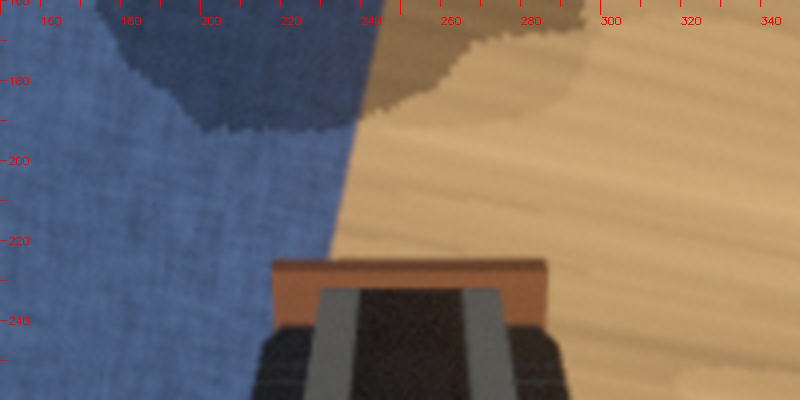

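```bash
python3 -m crank '[1,-0.012,0.002,0,0.02, 1,-0.037,0.007,0,0.04, 1,-0.068,0.013,0,0.065, 1,-0.1,0.019,0,0.09, 1,-0.132,0.025,0,0.12, 1,-0.164,0.031,0,0.15, 1,-0.194,0.037,0,0.175, 1,-0.2221,0.0425,0,0.1942]'
python3 -m crank '[1,-0.028,0.011,0.003,0.02, 1,-0.062,0.025,0.008,0.05, 1,-0.1,0.04,0.014,0.09, 1,-0.137,0.055,0.02,0.13, 1,-0.168,0.068,0.027,0.165, 1,-0.192,0.0775,0.033,0.185, 1,-0.205,0.083,0.037,0.1942, 1,-0.2097,0.0846,0.038,0.1942]'
python3 -m crank '[1,0,0,0,0,1,0,0,0,0,1,0,0,0,0,1,0,0,0,0,1,0,0,0,0,1,0,0,0,0,1,0,0,0,0,1,0,0,0,0]'
python3 - <<'E'
from h import *
from mv import st,plan
m=manip.camera_model("wrist");import pickle;pickle.dump(m,open("w30.pkl","wb"));st()
im=manip.camera("wrist");crop("w",(140,130,360,290),3,"w30",im)
plan(606.1,-20.4,152,1.4138)
E
```

```text
time: 61.9
tool_pos: [514.2, 183.5, 345.1]
eef_rot: [2.183, 2.259, 0.0]
ft_force: [0.8, -0.0, -0.4]
grip_width: 0.122
time: 62.57
tool_pos: [606.3, -23.1, 306.0]
eef_rot: [-2.392, -2.036, 0.001]
ft_force: [0.7, -0.0, -0.9]
grip_width: 0.118
time: 63.23
tool_pos: [605.9, -20.1, 307.0]
eef_rot: [2.388, 2.041, 0.0]
ft_force: [-0.9, -0.3, -0.7]
grip_width: 0.121
t 63.23 grasp [606.  -20.1 152. ] psi 1.4142 tilt [0. 0.] F [-0.9 -0.3 -0.7] w 0.121 q [-0.14  0.48 -0.01  1.08  0.    0.02]
call0 tx -0.0002 ty 0.0002 tz -0.0000 spin 0.0003
```

View pics/w30.png

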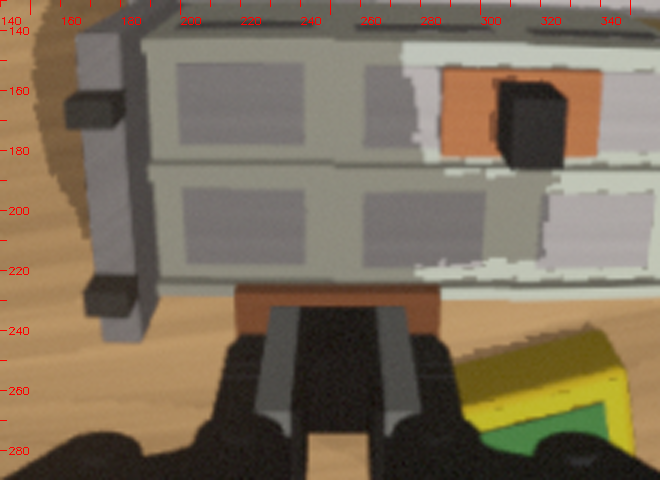

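```bash
python3 - <<'E'
from wf import *
m=pickle.load(open("w30.pkl","rb"))
ps=-.157;c,s=np.cos(ps),np.sin(ps);M=np.array([[c,s],[-s,c]])
f=lambda X,Y,z:(M@onz("wrist",140+X/3,130+Y/3,z,m)[:2]).round(1)
print("grasp",M@np.array([606,-20.1]))
print("c1",f(184,228,73),f(305,228,73),"c2",f(363,228,73),f(485,228,73),"patch x",f(334,189,73),f(334,266,73),"rib0",f(334,162,78),"rib+",f(334,285,78))
print("link",f(235,285,127),f(440,285,127))
print("c1 top",f(178,105,73),f(305,105,73),"-y end",f(148,165,78))
E
```

```text
grasp [601.6894  74.8988]
c1 [600.5  36.7] [600.4  66.5] c2 [600.4  80.7] [600.5 110.7] patch x [590.3  73.6] [610.5  73.6] rib0 [582.   73.6] rib+ [613.3  73.6]
link [590.5  55.6] [590.5  93.3]
c1 top [569.4  36.9] [569.6  66.9] -y end [582.7  29.9]
```

```bash
python3 -m crank '[1,-0.0008,-0.0006,0.005,0, 1,-0.0008,-0.0006,0.015,0, 1,-0.0008,-0.0006,0.028,0, 1,-0.0008,-0.0006,0.038,0, 1,-0.0008,-0.0006,0.045,0, 1,-0.0008,-0.0006,0.049,0, 1,-0.0008,-0.0006,0.05,0, 1,-0.0008,-0.0006,0.05,0]'
python3 mv.py
python3 -m crank '[1,0,0,0.001,0, 1,0,0,0.002,0, 1,0,0,0.003,0, 1,0,0,0.0035,0, 1,0,0,0.004,0, 1,0,0,0.004,0, 1,0,0,0.004,0, 1,0,0,0.004,0]'
python3 - <<'E'
from h import *
from mv import st,plan
m=manip.camera_model("wrist");import pickle;pickle.dump(m,open("w31.pkl","wb"));st()
im=manip.camera("wrist");crop("w",(140,130,360,290),3,"w31",im);st()
E
```

```text
time: 63.95
tool_pos: [605.2, -21.2, 256.6]
eef_rot: [-2.389, -2.04, 0.0]
ft_force: [0.1, -0.3, 0.3]
grip_width: 0.121
t 63.95 grasp [605.1 -21.1 101.6] psi 1.4136 tilt [-0.  0.] F [ 0.1 -0.3  0.3] w 0.121 q [-0.14  0.52 -0.09  0.96  0.    0.02]
time: 64.62
tool_pos: [605.5, -21.1, 254.2]
eef_rot: [2.388, 2.04, 0.002]
ft_force: [-2.2, 0.4, 6.1]
grip_width: 0.118
t 64.62 grasp [605.8 -21.2  99.2] psi 1.4138 tilt [ 0.002 -0.   ] F [-2.2  0.4  6.1] w 0.118 q [-0.14  0.52 -0.1   0.95  0.    0.02]
t 64.67 grasp [605.8 -21.2  99.3] psi 1.4137 tilt [ 0.002 -0.   ] F [-1.2  0.6  6.3] w 0.119 q [-0.14  0.52 -0.1   0.95  0.    0.02]
```

View pics/w31.png

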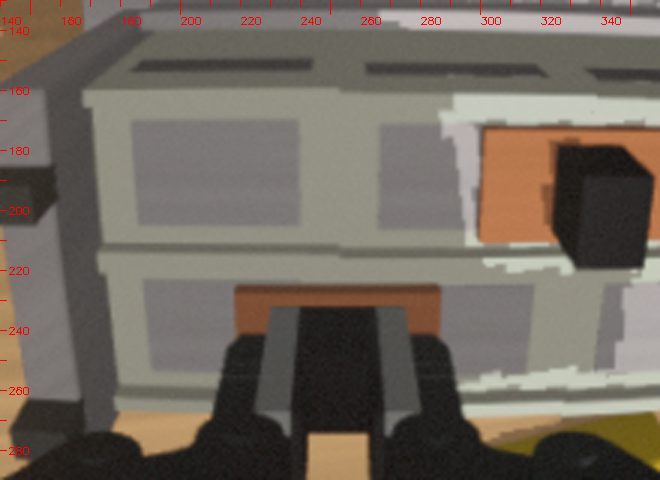

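```bash
python3 -m crank '[1,0,0,-0.001,0, 0.6,0,0,-0.001,0, 0.6,0,0,-0.001,0, 0.6,0,0,-0.001,0, 0.6,0,0,-0.001,0, 0.6,0,0,-0.001,0, 0.6,0,0,-0.003,0, 0.6,0,0,-0.01,0]'
python3 -m crank '[0.6,0,0,-0.02,0, 0.6,0,0,-0.04,0, 0.5,0,0,-0.06,0, 0.5,0,0,-0.075,0, 0.5,0,0,-0.08,0, 0.5,0,0,-0.08,0, 0.5,0,0,-0.08,0, 0.5,0,0,-0.08,0]'
python3 - <<'E'
from h import *
from mv import st,plan
m=manip.camera_model("wrist");import pickle;pickle.dump(m,open("w32.pkl","wb"));st()
im=manip.camera("wrist");cv2.imwrite("pics/w32f.png",im[:,:,::-1])
plan(425.6,51.4,130,0.04,2)
E
```

```text
time: 65.33
tool_pos: [604.7, -21.1, 262.0]
eef_rot: [-2.388, -2.039, 0.002]
ft_force: [-0.1, 0.8, 0.2]
grip_width: 0.398
time: 66.0
tool_pos: [604.8, -21.1, 341.7]
eef_rot: [-2.388, -2.039, 0.002]
ft_force: [-0.6, -0.0, 0.1]
grip_width: 0.502
t 66.00 grasp [604.5 -21.  186.7] psi 1.4137 tilt [-0.002  0.   ] F [-0.6 -0.   0.1] w 0.502 q [-0.14  0.46  0.05  1.16  0.    0.02]
call0 tx 0.0218 ty -0.0941 tz 0.0282 spin 0.6869
call1 tx -0.0429 ty -0.0866 tz 0.0282 spin 0.6869
```

View pics/w32f.png

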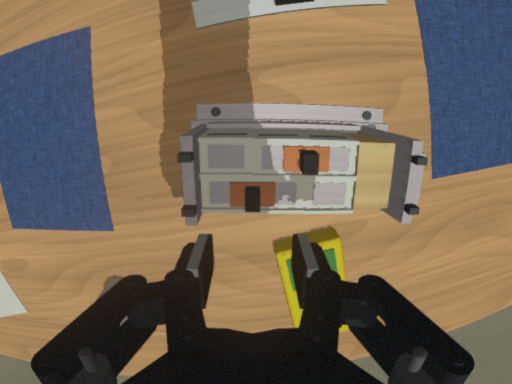

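Both links lie on the joints: one at (306,160), the other at (252,195). Next is the bar.

```bash
python3 -m crank '[0.5,0.001,-0.007,0,0.07, 0.5,0.004,-0.019,0,0.15, 0.5,0.008,-0.033,0,0.24, 0.5,0.011,-0.047,0,0.33, 0.5,0.014,-0.061,0,0.42, 0.5,0.017,-0.074,0.002,0.51, 0.5,0.02,-0.085,0.004,0.6, 0.5,0.0218,-0.0941,0.006,0.6869]'
python3 -m crank '[0.5,-0.006,-0.012,0.004,0.09, 0.5,-0.013,-0.027,0.01,0.19, 0.5,-0.021,-0.043,0.02,0.3, 0.5,-0.029,-0.058,0.03,0.41, 0.5,-0.036,-0.072,0.04,0.51, 0.5,-0.041,-0.082,0.047,0.6, 0.5,-0.0425,-0.086,0.05,0.66, 0.5,-0.0429,-0.0866,0.0505,0.6869]'
python3 -m crank '[0.5,0,0,0,0,0.5,0,0,0,0,0.5,0,0,0,0,0.5,0,0,0,0,0.5,0,0,0,0,0.5,0,0,0,0,0.5,0,0,0,0,0.5,0,0,0,0]'
python3 - <<'E'
from h import *
from mv import st
m=manip.camera_model("wrist");import pickle;pickle.dump(m,open("w33.pkl","wb"));st()
im=manip.camera("wrist");cv2.imwrite("pics/w33f.png",im[:,:,::-1]);crop("w",(150,70,350,270),3,"w33",im)
E
```

```text
time: 66.72
tool_pos: [514.4, 15.5, 335.7]
eef_rot: [-2.938, -1.11, 0.003]
ft_force: [0.1, -0.5, 0.2]
grip_width: 0.5
time: 67.38
tool_pos: [423.8, 51.8, 284.5]
eef_rot: [-3.141, -0.06, 0.007]
ft_force: [-0.1, -0.0, -0.6]
grip_width: 0.502
time: 68.05
tool_pos: [426.3, 51.3, 286.5]
eef_rot: [-3.141, -0.063, -0.0]
ft_force: [-0.4, -0.1, 0.7]
grip_width: 0.5
t 68.05 grasp [426.3  51.3 131.5] psi 0.0399 tilt [0. 0.] F [-0.4 -0.1  0.7] w 0.500 q [-0.03  0.17 -0.53  0.88  0.    1.5 ]
```

View pics/w33f.png

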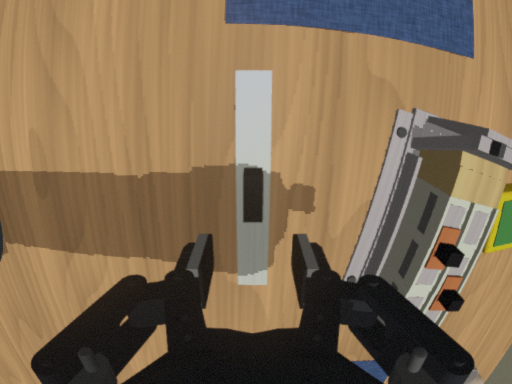

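View pics/w33.png

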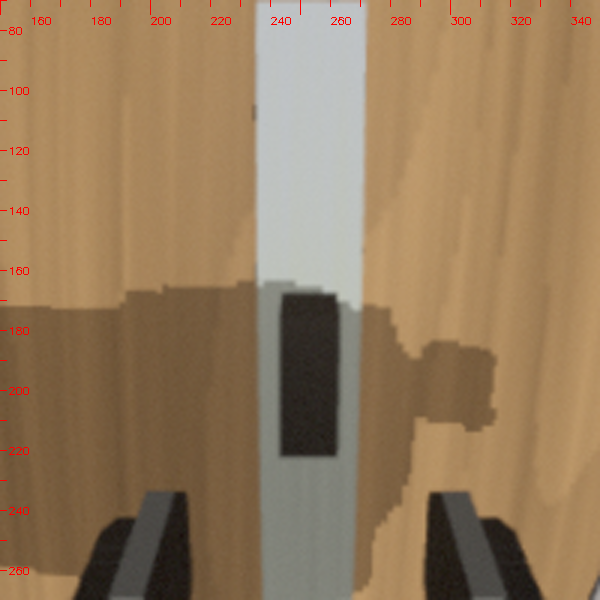

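```bash
python3 - <<'E'
from wf import *
from mv import *
m=pickle.load(open("w33.pkl","rb"))
o=[((-15,103,6),(235.3,71)),((15,103,6),(272.3,71)),((-15,-103,6),(238.3,284)),((15,-103,6),(267,284)),((-8,-20,32),(243.7,221.7)),((8,-20,32),(261.7,221.7))]
p,r=wfit(o,m,[425,51,.04]);print(p,r.tolist());plan(p[0],p[1],30,p[2])
E
```

```text
[426.2118  48.7687   0.0352] [[0.1, -1.4], [-0.2, -1.2], [-0.4, 0.5], [0.1, 0.7], [-0.4, 0.5], [1.0, 0.6]]
call0 tx -0.0001 ty 0.0025 tz 0.1014 spin 0.0047
```

```bash
python3 -m crank '[0.5,0,0.001,0.01,0.004, 0.5,0,0.0025,0.032,0.004, 0.5,0,0.0025,0.058,0.004, 0.5,0,0.0025,0.08,0.004, 0.5,0,0.0025,0.094,0.004, 0.5,0,0.0025,0.1,0.004, 0.5,0,0.0025,0.1014,0.004, 0.5,0,0.0025,0.1014,0.004]'
python3 -m crank '[1,0,0,0,0, 1,0,0,0,0, 1,0,0,0,0, 1,0,0,0,0, 1,0,0,0,0, 1,0,0,0,0, 1,0,0,-0.005,0, 1,0,0,-0.02,0]'
python3 mv.py
python3 -m crank '[1,0,0,-0.03,0, 1,0,0,-0.06,0, 1,0,0,-0.09,0, 1,0,0,-0.115,0, 1,0,0,-0.128,0, 1,0,0,-0.133,0, 1,0,0,-0.135,0, 1,0,0,-0.135,0]'
python3 -m crank '[1,0,0,0,0,1,0,0,0,0,1,0,0,0,0,1,0,0,0,0,1,0,0,0,0,1,0,0,0,0,1,0,0,0,0,1,0,0,0,0]'
python3 - <<'E'
from h import *
from mv import st,plan
m=manip.camera_model("wrist");import pickle;pickle.dump(m,open("w34.pkl","wb"));st()
im=manip.camera("wrist");cv2.imwrite("pics/w34f.png",im[:,:,::-1])
ps=-.157;c,s=np.cos(ps),np.sin(ps);M=np.array([[c,s],[-s,c]])
t=M.T@np.array([585.2,115.2]);print(t);plan(t[0],t[1],180,-.157,1)
E
```

```text
time: 68.77
tool_pos: [426.4, 48.8, 185.1]
eef_rot: [-3.141, -0.056, 0.0]
ft_force: [0.0, 0.2, 0.7]
grip_width: 0.499
time: 69.43
tool_pos: [425.0, 48.9, 204.1]
eef_rot: [-3.141, -0.056, 0.005]
ft_force: [-0.2, 0.4, -1.2]
grip_width: 0.175
t 69.43 grasp [424.5  48.9  49.1] psi 0.0359 tilt [-0.004  0.   ] F [-0.2  0.4 -1.2] w 0.175 q [-0.03  0.27 -0.65  0.66  0.    1.5 ]
time: 70.1
tool_pos: [426.0, 48.8, 339.7]
eef_rot: [-3.141, -0.056, 0.001]
ft_force: [-0.6, 0.5, -1.7]
grip_width: 0.172
time: 70.77
tool_pos: [426.3, 48.8, 340.0]
eef_rot: [-3.141, -0.056, -0.0]
ft_force: [0.2, -0.5, -1.7]
grip_width: 0.17
t 70.77 grasp [426.3  48.8 185. ] psi 0.0358 tilt [0. 0.] F [ 0.2 -0.5 -1.7] w 0.170 q [-0.03  0.12 -0.43  1.02  0.    1.5 ]
[596.0147  22.2837]
call0 tx 0.1687 ty 0.0326 tz 0.0050 spin 0.1929
```

View pics/w34f.png

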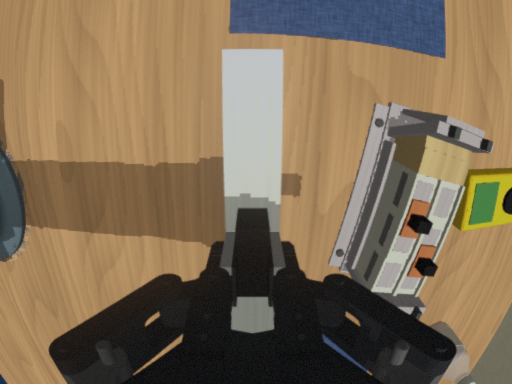

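```bash
python3 -m crank '[1,0.01,0.002,0,0.01, 1,0.035,0.007,0,0.04, 1,0.065,0.012,0.001,0.07, 1,0.095,0.018,0.002,0.11, 1,0.123,0.024,0.003,0.145, 1,0.146,0.028,0.004,0.17, 1,0.162,0.031,0.005,0.185, 1,0.1685,0.0325,0.005,0.193]'
python3 -m crank '[1,0,0,0.005,0,1,0,0,0.01,0,1,0,0,0.015,0,1,0,0,0.02,0,1,0,0,0.023,0,1,0,0,0.025,0,1,0,0,0.025,0,1,0,0,0.025,0]'
python3 -m crank '[1,0,0,0,0,1,0,0,0,0,1,0,0,0,0,1,0,0,0,0,1,0,0,0,0,1,0,0,0,0,1,0,0,0,0,1,0,0,0,0]'
python3 - <<'E'
from h import *
from mv import st,plan
m=manip.camera_model("wrist");import pickle;pickle.dump(m,open("w35.pkl","wb"));st()
im=manip.camera("wrist");crop("w",(150,20,350,220),3,"w35",im)
im=manip.camera("side");crop("s",(160,130,280,250),5,"d35",im)
E
```

```text
time: 71.48
tool_pos: [598.6, 21.7, 334.2]
eef_rot: [-3.132, 0.249, -0.002]
ft_force: [0.2, -0.5, -1.7]
grip_width: 0.172
time: 72.15
tool_pos: [595.6, 22.5, 310.1]
eef_rot: [-3.132, 0.246, -0.0]
ft_force: [0.0, 0.3, -0.6]
grip_width: 0.169
time: 72.82
tool_pos: [595.8, 22.4, 310.0]
eef_rot: [-3.132, 0.247, -0.0]
ft_force: [-0.2, 0.4, -0.6]
grip_width: 0.17
t 72.82 grasp [595.8  22.4 155. ] psi -0.1571 tilt [0. 0.] F [-0.2  0.4 -0.6] w 0.170 q [-0.07  0.46 -0.04  1.07  0.    1.66]
```

View pics/w35.png

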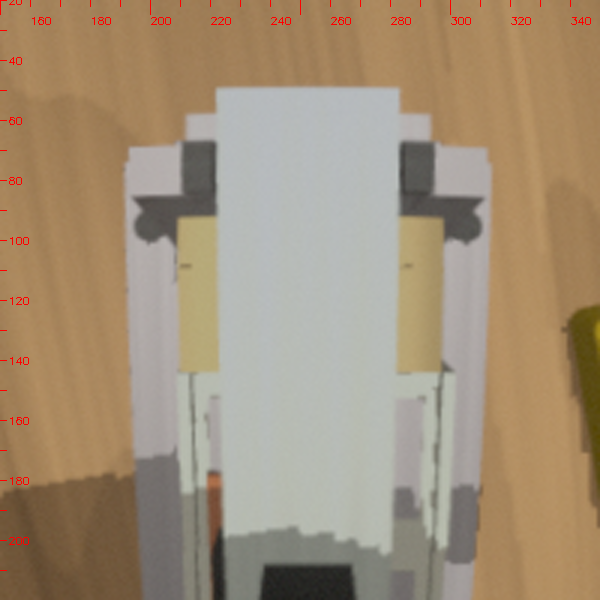

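View pics/d35.png

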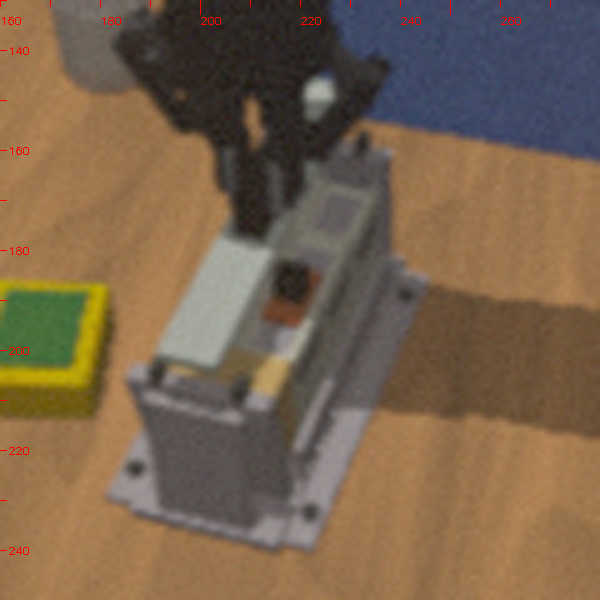

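```bash
python3 -m crank '[1,0,0,0.003,0, 1,0,0,0.008,0, 1,0,0,0.013,0, 1,0,0,0.018,0, 1,0,0,0.021,0, 1,0,0,0.023,0, 1,0,0,0.024,0, 1,0,0,0.024,0]'
python3 mv.py
python3 -m crank '[1,0,0,0.001,0, 1,0,0,0.002,0, 1,0,0,0.003,0, 1,0,0,0.004,0, 1,0,0,0.0045,0, 1,0,0,0.0045,0, 1,0,0,0.0045,0, 1,0,0,0.0045,0]'
python3 - <<'E'
from h import *
from mv import st,plan
m=manip.camera_model("wrist");import pickle;pickle.dump(m,open("w36.pkl","wb"));st()
im=manip.camera("wrist");crop("w",(150,20,350,220),3,"w36",im)
im=manip.camera("side");crop("s",(160,130,280,250),5,"d36",im)
E
```

```text
time: 73.58
tool_pos: [595.7, 22.4, 285.7]
eef_rot: [-3.132, 0.246, 0.001]
ft_force: [0.5, 0.1, -1.4]
grip_width: 0.172
t 73.58 grasp [595.6  22.4 130.7] psi -0.1571 tilt [-0.001  0.   ] F [ 0.5  0.1 -1.4] w 0.172 q [-0.07  0.48 -0.08  1.01  0.    1.66]
time: 74.25
tool_pos: [595.8, 22.4, 284.2]
eef_rot: [3.132, -0.246, 0.004]
ft_force: [-4.5, 0.3, 13.4]
grip_width: 0.176
t 74.25 grasp [596.2  22.4 129.2] psi -0.1571 tilt [ 0.002 -0.   ] F [-4.5  0.3 13.4] w 0.176 q [-0.07  0.48 -0.08  1.01 -0.    1.66]
```

View pics/w36.png

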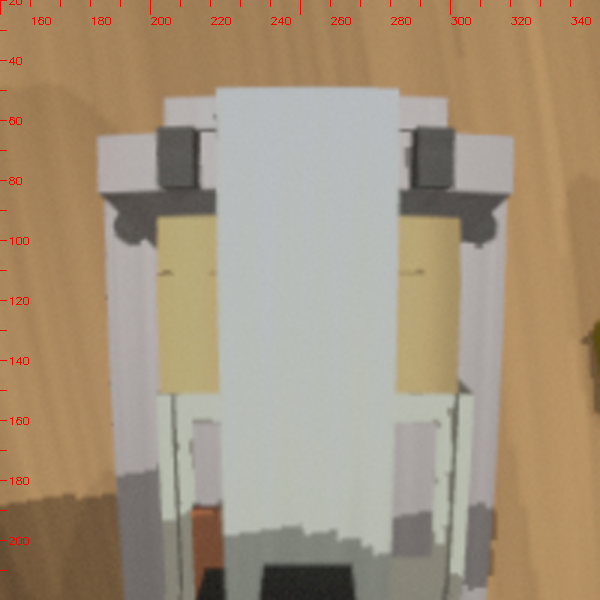

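View pics/d36.png

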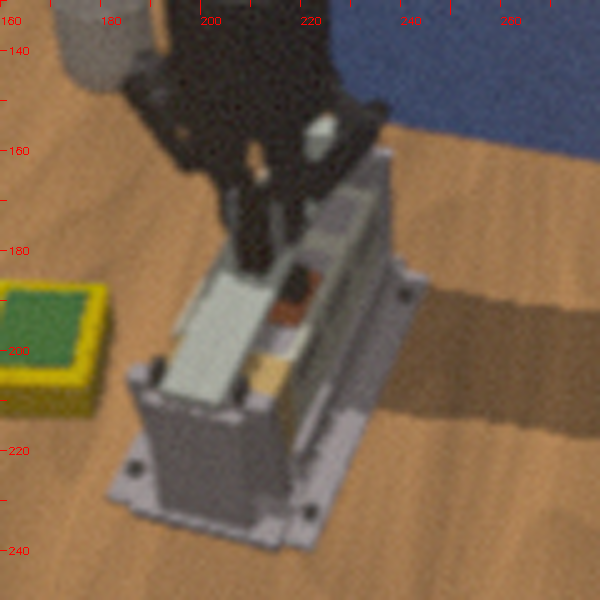

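```bash
python3 -m crank '[1,0,0,-0.001,0, 1,0,0,-0.002,0, 0.5,0,0,-0.002,0, 0.5,0,0,-0.002,0, 0.5,0,0,-0.002,0, 0.5,0,0,-0.002,0, 0.5,0,0,-0.004,0, 0.5,0,0,-0.01,0]'
python3 -m crank '[0.5,0,0,-0.02,0, 0.5,0,0,-0.04,0, 0.5,0,0,-0.06,0, 0.5,0,0,-0.08,0, 0.5,0,0,-0.095,0, 0.5,0,0,-0.1,0, 0.5,0,0,-0.1,0, 0.5,0,0,-0.1,0]'
python3 - <<'E'
from h import *
from mv import st
st();cv2.imwrite("pics/w37f.png",manip.camera("wrist")[:,:,::-1])
E
python3 -m crank '[0.5,-0.02,0,0,0, 0.5,-0.05,0,0,0, 0.5,-0.085,0,-0.005,0, 0.5,-0.12,0,-0.01,0, 0.5,-0.145,0,-0.015,0, 0.5,-0.165,0,-0.02,0, 0.5,-0.175,0,-0.02,0, 0.5,-0.18,0,-0.02,0]'
python3 - <<'E'
from h import *
from mv import st
st();m=manip.camera_model("wrist");import pickle;pickle.dump(m,open("w38.pkl","wb"))
cv2.imwrite("pics/w38f.png",manip.camera("wrist")[:,:,::-1])
crop("s",(150,130,310,250),5,"d38",manip.camera("side"));crop("s",(210,160,330,260),6,"s38",manip.camera("scene"))
E
```

```text
time: 75.02
tool_pos: [595.4, 22.4, 290.7]
eef_rot: [-3.132, 0.246, 0.003]
ft_force: [-0.7, -0.4, -0.0]
grip_width: 0.504
time: 75.68
tool_pos: [595.8, 22.4, 391.3]
eef_rot: [-3.132, 0.247, -0.0]
ft_force: [-0.0, -0.0, -0.2]
grip_width: 0.499
t 75.68 grasp [595.8  22.4 236.3] psi -0.1571 tilt [0. 0.] F [-0.  -0.  -0.2] w 0.499 q [-0.07  0.42  0.12  1.26  0.    1.66]
time: 76.4
tool_pos: [416.6, 50.8, 410.8]
eef_rot: [-3.132, 0.246, 0.002]
ft_force: [0.7, -0.0, 0.3]
grip_width: 0.498
t 76.40 grasp [416.4  50.8 255.8] psi -0.1568 tilt [-0.001  0.   ] F [ 0.7 -0.   0.3] w 0.498 q [-0.03  0.06 -0.31  1.2   0.    1.7 ]
```

View pics/w37f.png

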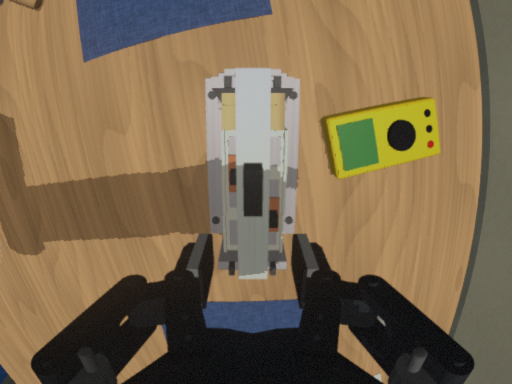

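View pics/d38.png

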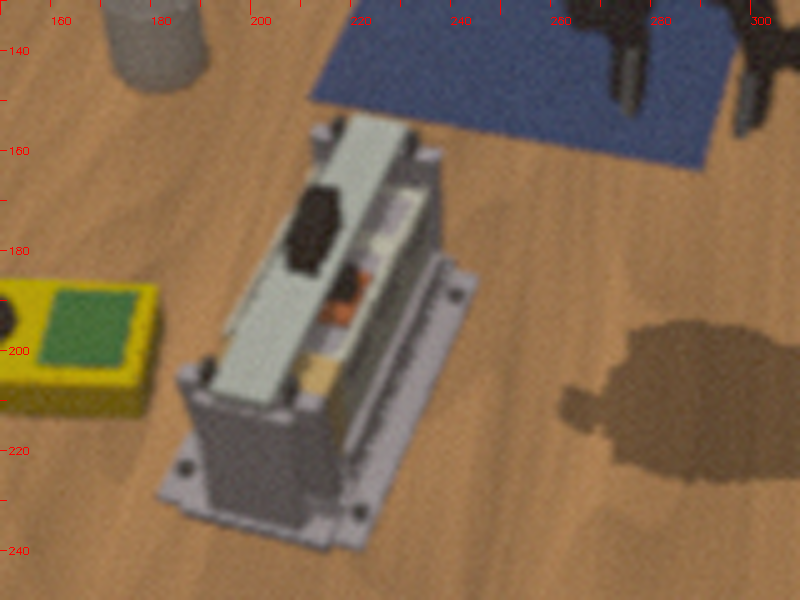

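View pics/s38.png

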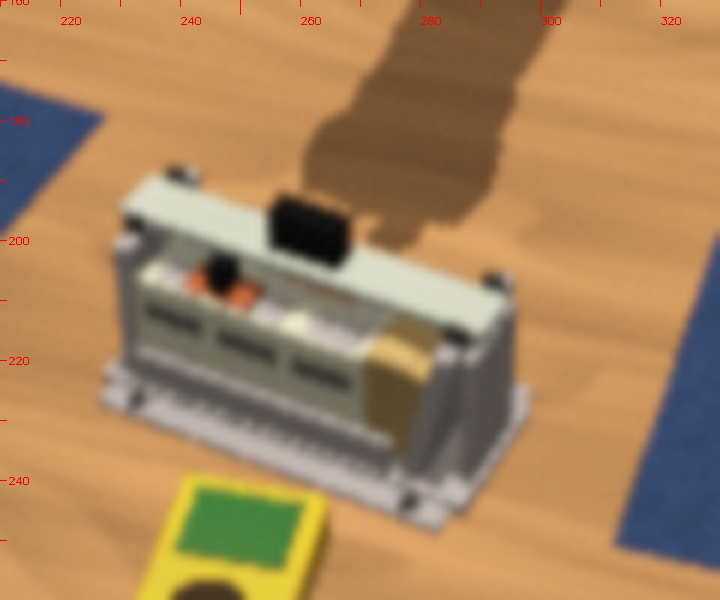

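```bash
python3 -c "
from plant import manip
print(manip.sense()['time']);print(manip.finish_job())"
```

```text
76.55
the job is handed in; nothing more can be done
None
```

I built up the module and handed it in at 76.6 s; no verdict was reported.

- **Cells:** All three stand in the cradle, each slid against the one before until a small contact force showed. I saw no gaps between them.
- **Wedge:** It went down slope to slope. A 25 N push afterwards did not move it further, and its top was at about 78 mm, which is the home height.
- **Links:** Only two were there, and one had been knocked aside during the run, so I located it again before picking it up. One lies on each joint, in opposite channels. Before I lowered them they measured within about 1 mm of their joint and channel centres, and I corrected for that.
- **Bar:** It was pressed down with about 13 N. The last pictures show it resting on both end plates between the lugs, with the links flat and the cells upright.

**Contact and bystanders:** While lowering the first cell it briefly landed on a side rail, with about 45 N measured at the wrist. I lifted it and centred it again. Driving the wedge while gripped peaked at about 37 N. The meter, bottle and brush were not touched.

**Checks:** None failed, and the only disagreement was small: the cells sit about 1 mm towards +x of the end plates' centre, within the side clearance.

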